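# Tip rinsed clay beads out of the mesh basket and leave it to drain

### The job

Lift the mesh rinse basket by its handle without spilling, bring it to the round white drying dish and tip it so that all four clay beads roll out through the notched spout in its rim, from close above, into the dish. Then set the empty basket down centred, upright and steady on the two narrow bars of the drain stand and let go. Do not shove the dish, and do not knock over or push aside the glassware and the vial standing about.

Things in the scene. Friction and masses are not known exactly. Their poses are not given: they have to be found in the camera images.
- basket: Rectangular steel wire-mesh rinse basket, 104 (x) by 94 (y) mm, walls 34 mm high, 0.13 to 0.21 kg. Origin: centre of its flat underside; z up. A notch 43 mm wide in the +x wall holds the spout. The floor is level from x = -50 to 0 mm, then rises 10 degrees over its whole width to the lip, so the beads stay in while the basket is about level. Two oblique plates guide them to the notch.
- basket_grip (a point): Centre of the flat-sided grip bar of the basket's rigid arched handle, 100 mm above the underside (basket frame 0, 0, +100 mm; axes as the basket's). The bar runs along y: 12 mm thick (x), 80 mm long (y), 18 mm high; wire legs at y = +-46 mm. The basket's weight lies nearly under it.
- basket_lip (a point): Middle of the spout's lip, where the beads leave (basket frame +62, 0, +15 mm). Tipped spout-down by about 45 degrees the basket empties itself in about a second; the beads land some 10 to 30 mm beyond the lip.
- bead_0_center (a point): Centre of clay bead 1 of 4: a plain round ball 17 mm across, 10 g, that starts on the basket's floor.
- bead_1_center (a point): Centre of clay bead 2 of 4: a plain round ball 17 mm across, 10 g, that starts on the basket's floor.
- bead_2_center (a point): Centre of clay bead 3 of 4: a plain round ball 17 mm across, 10 g, that starts on the basket's floor.
- bead_3_center (a point): Centre of clay bead 4 of 4: a plain round ball 17 mm across, 10 g, that starts on the basket's floor.
- dish: Round white ceramic drying dish, loose, 0.3 kg: 116 mm across at the rim, 28 mm high, wall 4 mm, flat inner floor 4 mm up and about 98 mm across. Origin: centre of its underside.
- stand: Drain stand, fixed to the table: a grey plate 130 (x) by 90 (y) by 8 mm with two parallel round steel bars of 6 mm along its x axis, their centrelines at y = +-23 mm, level and straight for 92 mm (x = -46 to +46 mm), tops 63 mm above the table. Origin: centre of the plate's underside.
- stand_top (a point): Point midway between the two bars at the height of their tops (63 mm); the basket's underside centre belongs here, the basket turned any way round. Axes as the stand's: x along the bars.
- flask: Bystander: round glass flask with a long upright neck, 101 x 99 mm at the bulb, 146 mm tall, standing loose close behind the drying dish on one side (left or right). Origin: centre of its underside.
- low_dish: Bystander: clear flat petri dish, 94 mm across, 16 mm high, loose, close behind the drying dish on the side where the flask is not. Origin: centre of its underside.
- erlenmeyer: Bystander: conical glass flask, 74 mm across at the foot, 129 mm tall, loose, in front of the basket's spout. Origin: centre of its underside.
- vial: Bystander: small brown screw-cap vial, 38 mm across, 67 mm tall, loose, beside the drain stand. Origin: centre of its underside.
- bead_0: Clay bead 1 as a body (its origin lies on its surface and turns as it rolls; use its centre point).
- bead_1: Clay bead 2 as a body (its origin lies on its surface and turns as it rolls; use its centre point).
- bead_2: Clay bead 3 as a body (its origin lies on its surface and turns as it rolls; use its centre point).
- bead_3: Clay bead 4 as a body (its origin lies on its surface and turns as it rolls; use its centre point).
Things that resemble listed ones, but are neither listed nor needed, are in the scene too. Several things have the shape of the dish; the one meant has the colours described above.

How it is judged:
By the outcome, as a careful person would: the job done as asked, in the order asked, and still so for the second after the job is handed in, with the robot touching nothing.
It also fails if it takes over 64 s, if anything falls off the work surface, if the arm or the gripper's body presses on something with over 40 N, if the wrist force passes 120 N, or if a joint passes its speed limit or range.

### The arm

A 6-joint arm with a two-finger parallel gripper is mounted at the origin on the work surface; the furniture and walls round the work are solid. World frame = base frame: x ahead of the robot, y to its left, z up, the work surface at z = 0. Lengths are in m, angles in rad, forces in N, time in s.
With the tool pointing down it reaches from about 0.4 to 0.825 m from the base axis. Payload 7 kg.
Tool frame: the origin (TCP) lies at the very end of the fingers, on their centre line; the grasp point (between the pads) lies 19 mm behind it; x points along the fingers, y is the direction in which the jaws open and shut, and the axes are right-handed (so a half turn about x gives the same grasp; the last joint's range is limited). The gripper opens to 88 mm and grips with 3 to 60 N. Pads are 19 mm wide; open, the fingers measure 130 mm over their backs; the gripper's body (78 mm by 193 mm) begins 47 mm behind the grasp point.
Start: joints at [1.396, 0.359, 0.012, 0, -1.224, -0.288], TCP at [0.301, 0.604, 0.227] pointing down, gripper open.
Joint ranges: [-3.07, 3.07], [-1.43, 2.12], [-1.02, 1.25], [-3.03, 1.67], [-3.05, -0], [-3.03, 3.03]. Speed limits (rad/s): [2.39, 2.39, 3.01, 3.14, 3.14, 3.14].

### API

Orientations are given as [roll, pitch, yaw] about the fixed x, y, z axes, in that order (R = Rz(yaw) Ry(pitch) Rx(roll)).
In Python, from station import arm, cams gives the robot as it stands. The module is installed in compiled form; this text tells all that it offers.
- The arm moves only by the tool carry_out, never from a script. Its argument "deltas" is a list of rows, each a list of 6 numbers: the shift along the tool's x, y, z in units of 0.04 m (1.0 is 0.04 m), then the turn, a rotation vector about the tool's x, y, z in units of 4 degrees (1.0 is 4 degrees). In form: [[tx, ty, tz, ax, ay, az], ...]. A call has 1 to 5 rows; each row shifts and turns the pose as measured when the row begins, along the tool's axes as they then stand; what a row does not reach is not made up. A row lasts 1/10 s, in which the tool goes at most 50 mm and 8.59 degrees, less where a joint would pass 70% of its speed; a pose out of reach is approached as far as the arm can. A call with a number of a shift or a turn outside -1 to 1 is refused whole. A call with a gripper value outside its range is refused whole. "hand" is the closure, from 0 (fully open) to 1 (shut), set as the call begins (left out, the last holds). The fingers move at their own pace and stop on an object; "newtons" is the grip in N (left out, the last holds). Time passes only in rows, so rows that do not move let the fingers close. It gives the time, the measured TCP pose, the force and the opening at its end, in the units of the state.
- arm.get_state(): the state, without advancing time (a new reading comes with each control period).
- cams.grab_frame(name): name is "side" or "top"; returns a dict with "pixels" (400x640x3 uint8, red, green, blue), "fx", "fy", "cx", "cy" (pixels), "k1" (the pictures are not rectified: a ray, as slopes to the right and down, at radius r is drawn at 1 + k1 r^2 times it, then the intrinsics apply), "T" (4x4, takes a point from camera to world coordinates). Camera axes: x right, y up, looking along -z (the intrinsics and any distortion apply to the point x, -y, -z); pixel columns grow to the right and rows downward; lengths in m; the calibration is good to about 2 mm. A picture is of the moment at which its call begins. There is no depth.
- arm.job_done(): hands the job in, once; it reports no verdict.
The state is a dict: "t": time; "q": joint angles; "qd": joint speeds; "joint_efforts": joint torques, N m; "eef_pos": TCP position; "ee_rot": TCP orientation; "force": force on the tool from outside, world axes, zero at the start; "moment": the same for the moment, N m; "width": finger opening in m.
Only numpy, scipy, OpenCV 4.12 (cv2) and the standard library are available. Lean on these libraries where they do the work, as an engineer would, in place of code of your own. Each camera call takes 0.05 s, during which the arm holds its last target.

## Working session

There is one attempt and no reset: what is moved stays moved. The work goes in short steps, Python scripts to look and compute and a tool call to move; the robot and the scene stay as the last step left them, time stands still between calls to the robot, and variables do not carry over. Pictures are saved under pics/ and viewed, and the job is handed in when it is done.

Besides the shell and the picture viewer there is one more tool, called after "Emit:" as name([rows], argument=value, ...), one row to a line, values as JSON. carry_out: Moves the arm, as the interface text tells. Shifts and turns lie within -1 to 1; 1 stands for 0.04 m of shift or 4 degrees of turn. Its arguments: {"type":"object","properties":{"deltas":{"type":"array","items":{"type":"array","items":{"type":"number","minimum":-1,"maximum":1}}},"hand":{"type":"number"},"newtons":{"type":"number"}},"required":["deltas"]}

```bash
mkdir -p pics
cat > h.py <<'E'
import numpy as np, cv2
from station import arm, cams
def grab(n,fn=None):
    f=cams.grab_frame(n)
    if fn: cv2.imwrite('pics/'+fn,f['pixels'][:,:,::-1])
    return f
def proj(f,P):
    P=np.atleast_2d(P).astype(float);T=np.array(f['T']);c=(P-T[:3,3])@T[:3,:3]
    s=np.stack([c[:,0]/-c[:,2],-c[:,1]/-c[:,2]],1);r2=(s**2).sum(1,keepdims=True)
    d=s*(1+f['k1']*r2);return d*[f['fx'],f['fy']]+[f['cx'],f['cy']]
def ray(f,uv):
    d=(np.array(uv,float)-[f['cx'],f['cy']])/[f['fx'],f['fy']];s=d.copy()
    for _ in range(30): s=d/(1+f['k1']*(s**2).sum())
    T=np.array(f['T']);return T[:3,3],T[:3,:3]@np.array([s[0],-s[1],-1])
def onz(f,uv,z):
    o,d=ray(f,uv);return o+d*(z-o[2])/d[2]
E
python3 - <<'E'
from h import *
for n in('top','side'):
    f=grab(n,n+'0.png');print(n,f['fx'],f['fy'],f['cx'],f['cy'],f['k1']);print(np.round(f['T'],4))
print(arm.get_state())
E
```

```text
top 365.9852867619885 365.9852867619885 317.97866889467326 203.72951646614024 0.00894684491139402
[[-1.9900e-02  9.7470e-01 -2.2270e-01  2.2980e-01]
 [-9.9980e-01 -2.0600e-02 -9.0000e-04 -6.3400e-02]
 [-5.5000e-03  2.2260e-01  9.7490e-01  1.2856e+00]
 [ 0.0000e+00  0.0000e+00  0.0000e+00  1.0000e+00]]
side 409.83199934539755 409.83199934539755 314.2904540122756 200.25027281752776 -0.08898527147806606
[[ 8.926e-01  2.836e-01 -3.504e-01  2.460e-02]
 [-4.508e-01  5.600e-01 -6.951e-01 -9.525e-01]
 [-9.000e-04  7.784e-01  6.277e-01  9.195e-01]
 [ 0.000e+00  0.000e+00  0.000e+00  1.000e+00]]
{'t': 0.1, 'q': array([ 1.39609721e+00,  3.59348977e-01,  1.11443518e-02, -2.92301280e-04,
       -1.22409642e+00, -2.88077136e-01]), 'qd': array([-0.00048907, -0.00240535,  0.00215238,  0.00113105,  0.00079575,
        0.00036132]), 'joint_efforts': array([-6.45141772e-04, -5.84163952e+01,  2.93754315e+01,  7.01553002e+00,
        1.02662118e-02, -4.93181142e-05]), 'eef_pos': array([0.30119131, 0.60358818, 0.22569483]), 'ee_rot': array([ 1.67826655,  1.56926671, -1.92620189]), 'force': array([-0.48298042,  0.10603805,  0.03208632]), 'moment': array([-0.03916666,  0.0416261 , -0.01513934]), 'width': 0.08788308916287105}
```

View pics/top0.png

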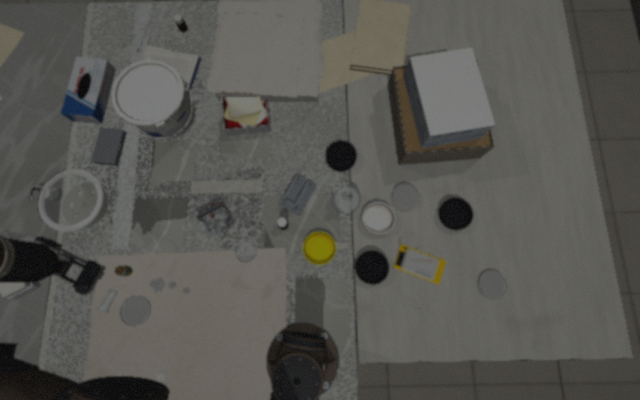

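View pics/side0.png

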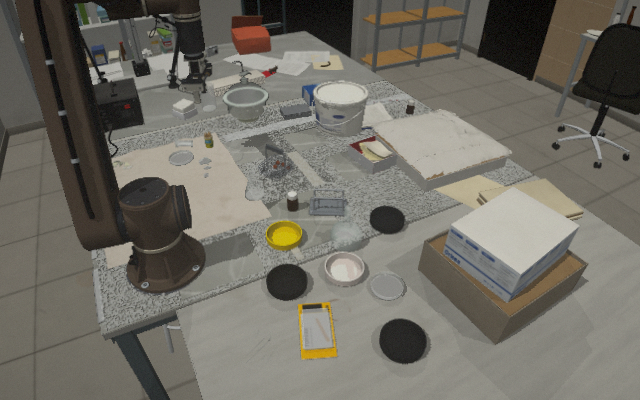

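Run:
```python
import cv2,numpy as np
def e(src,x0,y0,w,h,s,out):
    i=cv2.imread('pics/'+src)[y0:y0+h,x0:x0+w];i=cv2.resize(i,None,fx=s,fy=s,interpolation=cv2.INTER_CUBIC)
    i=np.clip(255*(i/255.)**0.6*1.15,0,255).astype('u1')
    for k in range(0,w,10):
        cv2.putText(i,str(x0+k),(k*s,8),0,.3,(0,255,255),1) if k%20==0 else 0; cv2.line(i,(k*s,10),(k*s,14),(0,255,255),1)
    for k in range(0,h,10): cv2.putText(i,str(y0+k),(0,k*s+3),0,.3,(0,255,255),1)
    cv2.imwrite('pics/'+out,i)
e('top0.png',180,180,120,90,6,'t_b.png')
e('top0.png',270,165,150,100,5,'t_s.png')
e('side0.png',230,135,110,85,7,'s_b.png')
e('side0.png',270,180,150,110,5,'s_s.png')
```

```text
(no output)
```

View pics/t_b.png

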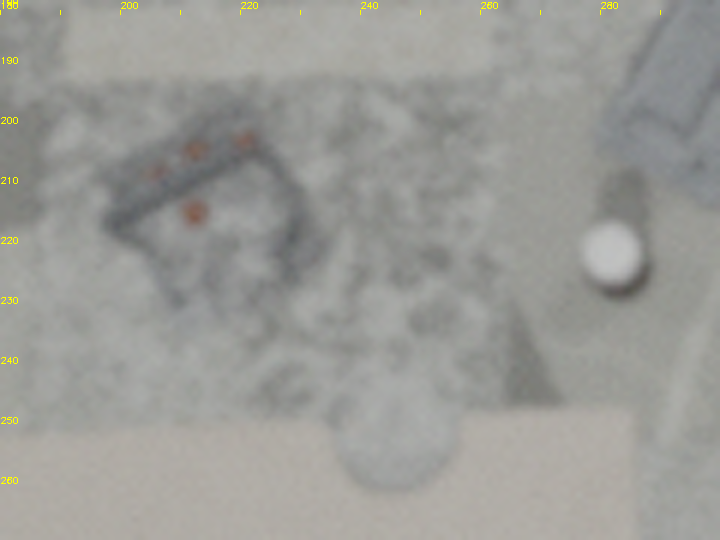

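View pics/t_s.png

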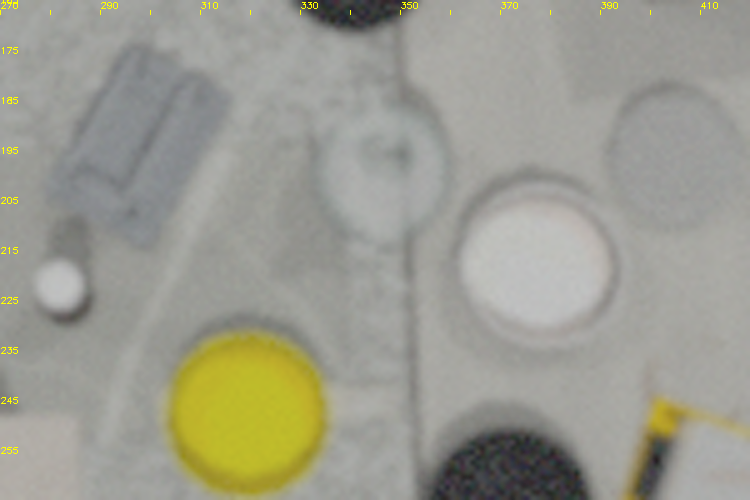

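View pics/s_b.png

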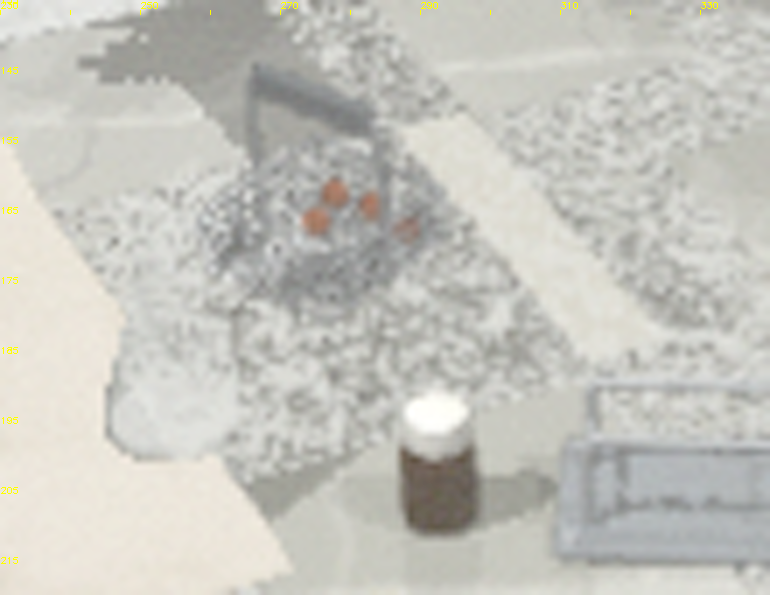

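View pics/s_s.png

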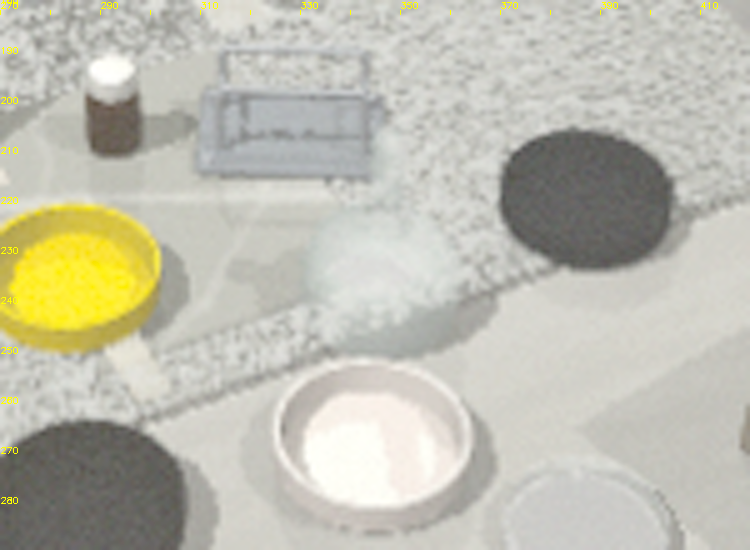

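Run:
```python
from h import *
t=grab('top');s=grab('side')
def tri(a,b):
    o1,d1=ray(t,a);o2,d2=ray(s,b);A=np.stack([d1,-d2],1);x=np.linalg.lstsq(A,o2-o1,rcond=None)[0]
    p,q=o1+d1*x[0],o2+d2*x[1];return (p+q)/2,np.linalg.norm(p-q)
a=onz(t,(197.8,218),.105);b=onz(t,(222,203.5),.105);print('bar top',a,b,(a+b)/2,b-a,np.linalg.norm(b-a))
a=onz(s,(266.4,147.3),.105);b=onz(s,(283.1,154.3),.105);print('bar side',a,b,(a+b)/2,np.linalg.norm(b-a))
for uv in [(206.2,208.8),(212.5,204.8),(220.5,203),(212.5,215.2)]: print('bead top',onz(t,uv,.012))
for uv in [(277.9,162.2),(283,164.3),(288.2,167.3),(275,166.5)]: print('bead side',onz(s,uv,.012))
# dish rim: top centre; side
print('dish t',onz(t,(377.6,217),.028),'s rim',onz(s,(344.3,267.5),.028))
print('stand corners t',[onz(t,c,.008).round(4) for c in [(296.5,174.5),(315.5,184),(300,214.5),(279.5,203.5)]])
print('stand corners s',[onz(s,c,.008).round(4) for c in [(310.5,199),(343.5,198.5),(343.5,213.8),(309,213.8)]])
print('stand bars s',[onz(s,c,.063).round(4) for c in [(313.5,190.8),(343,190.8)]])
print('flask',onz(t,(345,198),.05),onz(s,(344.5,234),.05),'low',onz(t,(403.5,195.5),.016),onz(s,(387.5,286),.016))
print('vial',onz(t,(282,222),.067),onz(s,(292,194),.067))
print('erl',onz(t,(246,254),.0),onz(s,(256,195),0))
```

```text
bar top [0.45972465 0.33304162 0.105     ] [0.50692133 0.25550078 0.105     ] [0.48332299 0.2942712  0.105     ] [ 0.04719669 -0.07754083  0.        ] 0.0907750424816388
bar side [0.46143895 0.316123   0.105     ] [0.49827533 0.24212068 0.105     ] [0.47985714 0.27912184 0.105     ] 0.08266355026377242
bead top [0.51056211 0.33614368 0.012     ]
bead top [0.5247064  0.31435731 0.012     ]
bead top [0.53070356 0.28605655 0.012     ]
bead top [0.48684805 0.3126791  0.012     ]
bead side [0.510599   0.33415993 0.012     ]
bead side [0.52280947 0.31108789 0.012     ]
bead side [0.53264269 0.28244517 0.012     ]
bead side [0.48856404 0.31115118 0.012     ]
dish t [ 0.46507869 -0.26942007  0.028     ] s rim [ 0.46009332 -0.28041702  0.028     ]
stand corners t [array([0.6326, 0.0139, 0.008 ]), array([ 0.5951, -0.0547,  0.008 ]), array([0.4836, 0.0025, 0.008 ]), array([0.5253, 0.0756, 0.008 ])]
stand corners s [array([0.5245, 0.0693, 0.008 ]), array([0.6307, 0.0187, 0.008 ]), array([ 0.589 , -0.0537,  0.008 ]), array([ 0.4842, -0.0006,  0.008 ])]
stand bars s [array([0.5235, 0.0432, 0.063 ]), array([ 0.6137, -0.0025,  0.063 ])]
flask [ 0.53040192 -0.15650799  0.05      ] [ 0.51825356 -0.17885593  0.05      ] low [ 0.54341257 -0.36807937  0.016     ] [ 0.53936767 -0.38651496  0.016     ]
vial [0.44736767 0.06050787 0.067     ] [0.44840661 0.05557088 0.067     ]
erl [0.34851461 0.19292754 0.        ] [0.36229764 0.18871768 0.        ]
```

```bash
cat >> h.py <<'E'
def zoom(f,x0,y0,w,h,s,out,lines=()):
    i=np.ascontiguousarray(f['pixels'][y0:y0+h,x0:x0+w,::-1]);i=cv2.resize(i,None,fx=s,fy=s,interpolation=cv2.INTER_CUBIC)
    i=i.astype(float);lo,hi=np.percentile(i,1),np.percentile(i,99);i=np.clip((i-lo)/(hi-lo)*255,0,255).astype('u1')
    for P,c in lines:
        uv=((proj(f,P)+.5-[x0,y0])*s).astype(int);cv2.polylines(i,[uv.reshape(-1,1,2)],False,c,1)
    for k in range(0,w,10): cv2.putText(i,str(x0+k),(k*s,8),0,.3,(0,255,255),1)
    for k in range(0,h,10): cv2.putText(i,str(y0+k),(0,k*s+3),0,.3,(0,255,255),1)
    cv2.imwrite('pics/'+out,i)
def circ(x,y,z,r):
    a=np.linspace(0,2*np.pi,60);return np.stack([x+r*np.cos(a),y+r*np.sin(a),z+0*a],1)
def rect(x0,x1,y0,y1,z): return np.array([[x0,y0,z],[x1,y0,z],[x1,y1,z],[x0,y1,z],[x0,y0,z]])
def tf(P,x,y,z,th):
    c,s_=np.cos(th),np.sin(th);P=np.asarray(P,float);return np.stack([x+c*P[:,0]-s_*P[:,1],y+s_*P[:,0]+c*P[:,1],z+P[:,2]],1)
R=(0,0,255);G=(0,255,0);B=(255,100,0);M=(255,0,255)
def basket(x,y,z,th):
    L=[(rect(-52,52,-47,47,0),G),(rect(-52,52,-47,47,34),B),([[62,-21,15],[62,21,15]],M),(rect(-6,6,-40,40,109),R),([[0,-46,109],[0,-46,0]],R),([[0,46,109],[0,46,0]],R)]
    return [(tf(np.array(P)/1e3,x,y,z,th),c) for P,c in L]
def stand(x,y,th):
    L=[(rect(-65,65,-45,45,8),G),([[-46,23,63],[46,23,63]],R),([[-46,-23,63],[46,-23,63]],R)]
    return [(tf(np.array(P)/1e3,x,y,0,th),c) for P,c in L]
E
cat > ov.py <<'E'
from h import *
import sys
b=(.487,.285,0,np.radians(-121.5));st=(.5575,.0095,np.radians(-120+90-30+0.)) 
st=(.5575,.009,np.radians(-27));d=(.462,-.275)
D=[(circ(*d,.028,.058),R),(circ(*d,.028,.054),G),(circ(*d,.004,.049),B)]
for n,f in(('t',grab('top')),('s',grab('side'))):
  for k,o,w,h,s in (('b',(195,190) if n=='t' else (250,135),50,45,14),('s',(270,165) if n=='t' else (300,180),55,55,11),('d',(355,190) if n=='t' else (315,245),60,50,12)):
    zoom(f,*o,w,h,s,f'z{n}{k}.png',{'b':basket(*b),'s':stand(*st),'d':D}[k])
a=[np.hstack([cv2.imread(f'pics/zt{k}.png'),cv2.imread(f'pics/zs{k}.png')]) for k in 'bsd']
for k,i in zip('bsd',a): cv2.imwrite(f'pics/ov_{sys.argv[1]}_{k}.png',cv2.resize(i,None,fx=800/i.shape[1],fy=800/i.shape[1]))
E
python3 ov.py 1
```

```text
(no output)
```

View pics/ov_1_b.png

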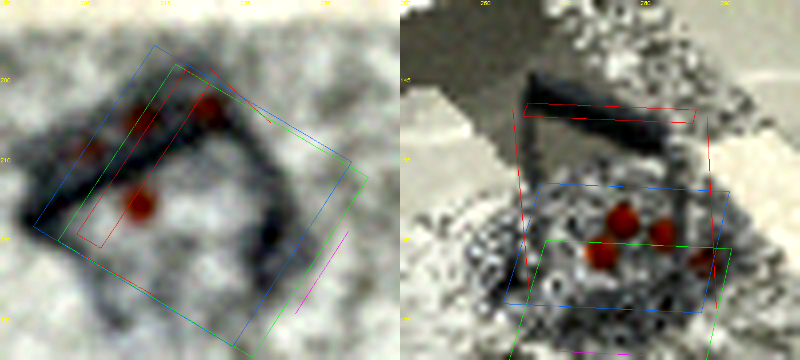

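View pics/ov_1_s.png

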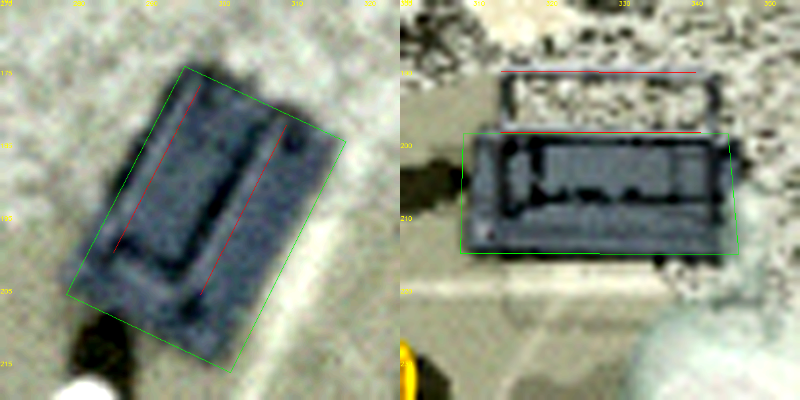

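View pics/ov_1_d.png

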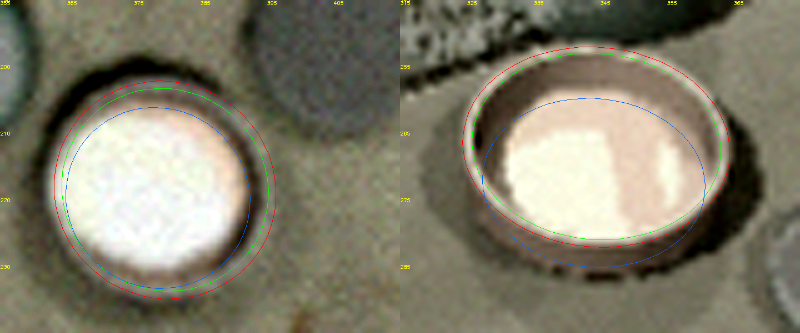

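```bash
sed -i 's/^b=.*/b=(.484,.287,0,np.radians(-149));/; s/^st=.*//; s/^ *st=(.5575,.009.*//' ov.py; sed -i '3a st=(.5595,.0105,np.radians(-27));d=(.4622,-.2725)' ov.py; python3 ov.py 2; python3 -c "
import cv2,numpy as np
cv2.imwrite('pics/c2.png',np.vstack([cv2.imread('pics/ov_2_%s.png'%k)[:, :] for k in 'bs']))
c=cv2.imread('pics/c2.png');print(c.shape)
cv2.imwrite('pics/c2.png',c[:600] if c.shape[0]<=600 else cv2.resize(c,None,fx=600/c.shape[0],fy=600/c.shape[0]))"
```

```text
(760, 800, 3)
```

View pics/ov_2_b.png

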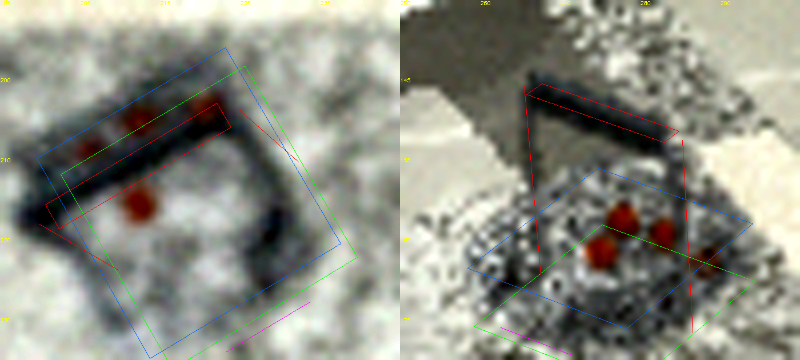

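View pics/ov_2_s.png

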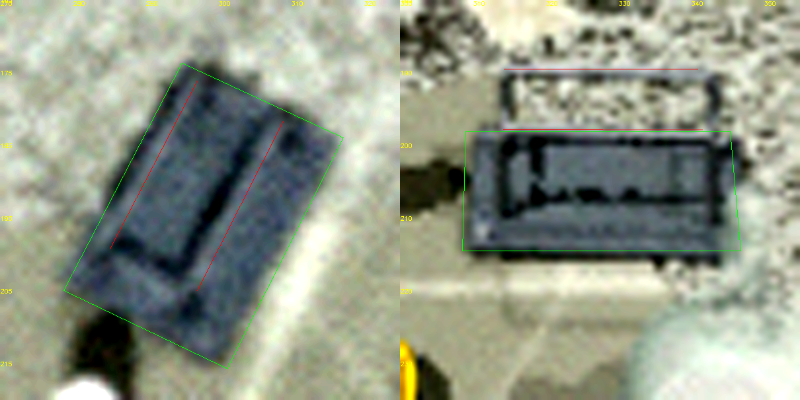

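```bash
cat >> h.py <<'E'
from scipy.spatial.transform import Rotation as Ro
def st():
    s=arm.get_state();Rm=Ro.from_euler('xyz',s['ee_rot']).as_matrix();return s,np.array(s['eef_pos']),Rm
E
python3 - <<'E'
from h import *
s,p,Rm=st();print(p,s['q'],Rm.round(3))
f=grab('side');zoom(f,120,0,160,150,5,'g_s.png',[(np.array([p,p+Rm[:,1]*.044]),R)])
f=grab('top');zoom(f,0,190,160,120,5,'g_t.png',[(np.array([p,p+Rm[:,1]*.044]),R)])
E
```

```text
[0.30136498 0.60389702 0.22643931] [ 1.39608725e+00  3.58709311e-01  1.17744536e-02  1.95978437e-05
 -1.22410810e+00 -2.88129076e-01] [[-0.    -0.446 -0.895]
 [-0.    -0.895  0.446]
 [-1.     0.    -0.   ]]
```

View pics/g_s.png

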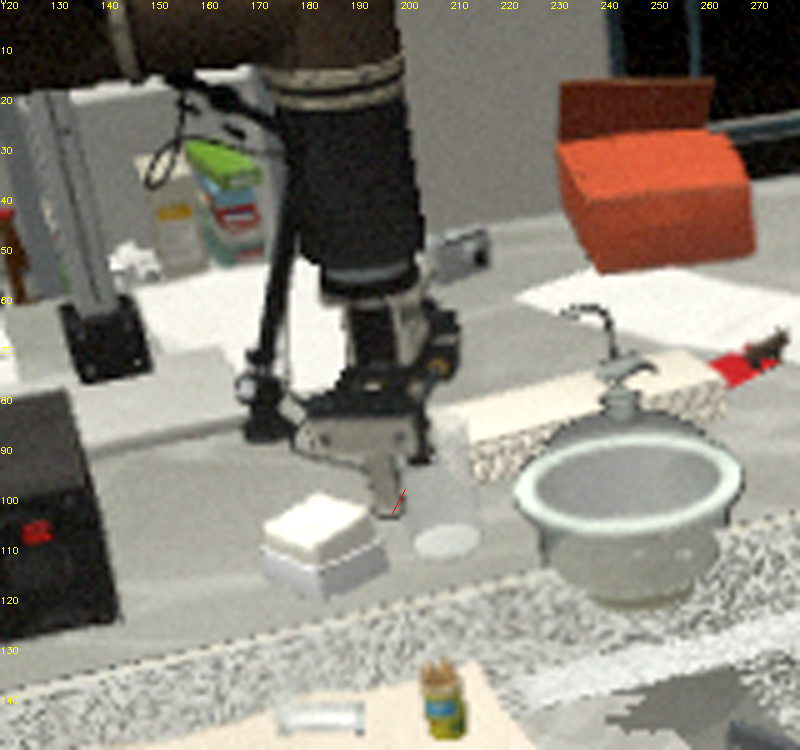

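View pics/g_t.png

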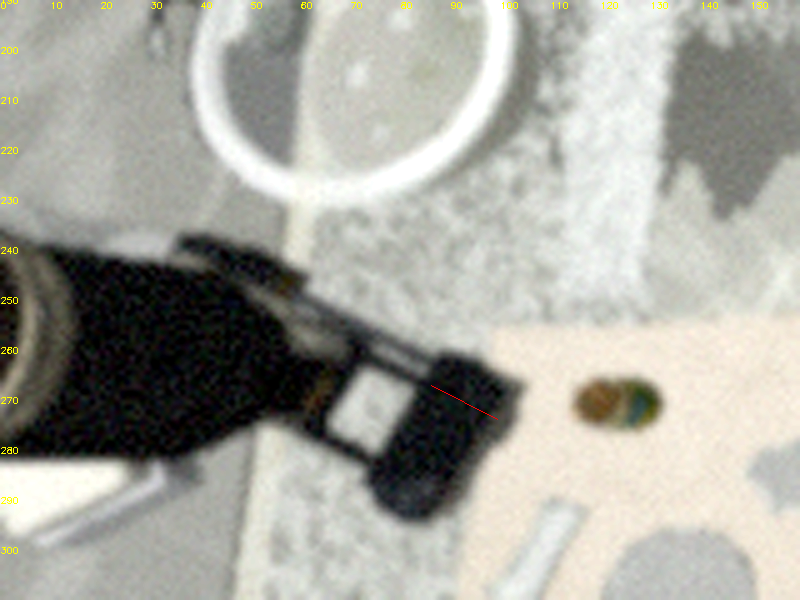

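Emit:
carry_out([
  [0,0.65,-1,0,0,0],
  [0,0.65,-1,0,0,0],
  [0,0.65,-1,0,0,0],
  [0,0.65,-1,0,0,0],
  [0,0.65,-1,0,0,0],
], hand=0, newtons=40)

```text
t: 1.0
eef_pos: [0.4231, 0.397, 0.2251]
ee_rot: [3.087, 1.57, -0.509]
force: [2.4, -0.4, 0.7]
width: 0.0879
```

Emit:
carry_out([
  [0,0,0,1,0,0],
  [0,0,0,1,0,0],
  [0,0,0,1,0,0],
  [0,0,0,1,0,0],
  [0,0,0,1,0,0],
])

```text
t: 1.5
eef_pos: [0.4266, 0.3899, 0.227]
ee_rot: [-1.505, 1.569, 0.813]
force: [-0.3, 0.5, 0.0]
width: 0.0875
```

Emit:
carry_out([
  [0,0,0,1,0,0],
  [0,0,0,1,0,0],
  [0,0,0,1,0,0],
])

```text
t: 1.8
eef_pos: [0.4267, 0.3897, 0.2275]
ee_rot: [-1.213, 1.568, 0.886]
force: [-0.1, -0.8, 0.8]
width: 0.0876
```

Run:
```python
from h import *
s,p,Rm=st();print(s['t'],p,s['q'],Rm.round(3));print((np.array([.4832,.289,.226])-p)@Rm/.04)
```

```text
1.8 [0.42669582 0.3897217  0.22748027] [ 1.07887782e+00  1.97433324e-01 -2.09076008e-01  6.61359233e-04
 -1.16118638e+00 -5.51094549e-01] [[ 0.002 -0.864 -0.504]
 [ 0.002 -0.504  0.864]
 [-1.    -0.003  0.001]]
[ 0.03367023  0.04861223 -2.88684295]
```

Emit:
carry_out([
  [0,0,-1,0,0,0],
  [0,0,-1,0,0,0],
  [0.2,0.05,-0.9,0,0,0],
  [0.5,0,0,0,0,0],
  [0.5,0,0,0,0,0],
])

```text
t: 2.3
eef_pos: [0.4869, 0.2872, 0.182]
ee_rot: [-1.305, 1.559, 0.793]
force: [0.1, 0.7, -0.4]
width: 0.0874
```

Run:
```python
from h import *
s,p,Rm=st();print(s['t'],p,s['q'],Rm.round(3))
t=p;y=Rm[:,1]
L=[(np.array([t-y*.044,t+y*.044]),G),(np.array([t,t-Rm[:,0]*.05]),M),(np.array([t-Rm[:,2]*.02,t+Rm[:,2]*.02]),M)]
b=basket(.4835,.289,0,np.radians(-149.5))
zoom(grab('side'),235,80,75,100,6,'g_s1.png',L+b[3:])
zoom(grab('top'),170,170,90,80,8,'g_t1.png',L+b)
```

```text
2.3 [0.48687189 0.28724615 0.18195505] [ 0.87988844  0.20669217 -0.30700622  0.00113934 -1.04575073 -0.35265685] [[ 0.008 -0.864 -0.504]
 [ 0.008 -0.504  0.864]
 [-1.    -0.011  0.003]]
```

View pics/g_s1.png

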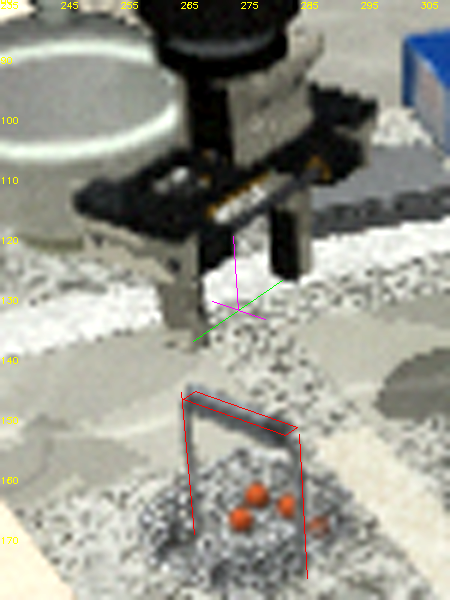

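View pics/g_t1.png

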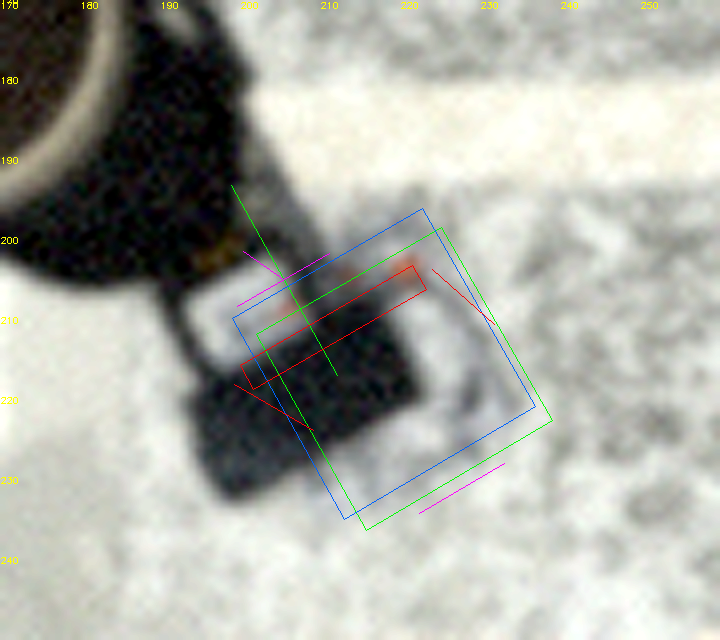

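```bash
cat >> h.py <<'E'
def tgt(az,tilt=0):
    "tool y at azimuth az (=spout dir), nose-down tilt deg"
    a=np.radians(az);f=np.array([np.cos(a),np.sin(a),0]);u=np.array([0,0,1.]);t=np.radians(tilt)
    y=f*np.cos(t)-u*np.sin(t);x=-(f*np.sin(t)+u*np.cos(t));return np.stack([x,y,np.cross(x,y)],1)
def todo(pos,az,tilt=0):
    s,p,Rm=st();W=tgt(az,tilt)
    print('t',s['t'],'p',p.round(4),'q',np.round(s['q'],3),'F',np.round(s['force'],2),'w',round(s['width'],4))
    print('shift units',((np.array(pos)-p)@Rm/.04).round(2),'turn units',(np.degrees(Ro.from_matrix(Rm.T@W).as_rotvec())/4).round(2))
E
python3 -c "
from h import *
todo((.4835,.2885,.081),-149.5)"
```

```text
t 2.4 p [0.4852 0.2865 0.1797] q [ 0.881  0.209 -0.309  0.    -1.047 -0.353] F [-0.15  0.79 -0.83] w 0.0876
shift units [2.47 0.02 0.06] turn units [-0.06  0.03  0.08]
```

Emit:
carry_out([
  [0.7,0,0.06,-0.06,0.03,0.08],
  [0.7,0,0,0,0,0],
  [0.6,0,0,0,0,0],
  [0.3,0,0,0,0,0],
  [0,0,0,0,0,0],
])

```text
t: 2.9
eef_pos: [0.4866, 0.2922, 0.0905]
ee_rot: [-1.565, 1.564, 0.542]
force: [0.0, 0.2, 0.5]
width: 0.0876
```

Run:
```python
from h import *
todo((.4835,.2885,.081),-149.5)
s,p,Rm=st();y=Rm[:,1];L=[(np.array([p-y*.044,p+y*.044]),G)]
zoom(grab('side'),225,110,90,80,8,'g_s2.png',L)
```

```text
t 2.9 p [0.4866 0.2922 0.0905] q [ 0.887  0.306 -0.41   0.003 -0.848 -0.354] F [0.04 0.19 0.51] w 0.0876
shift units [ 0.24  0.12 -0.04] turn units [0.05 0.   0.1 ]
```

View pics/g_s2.png

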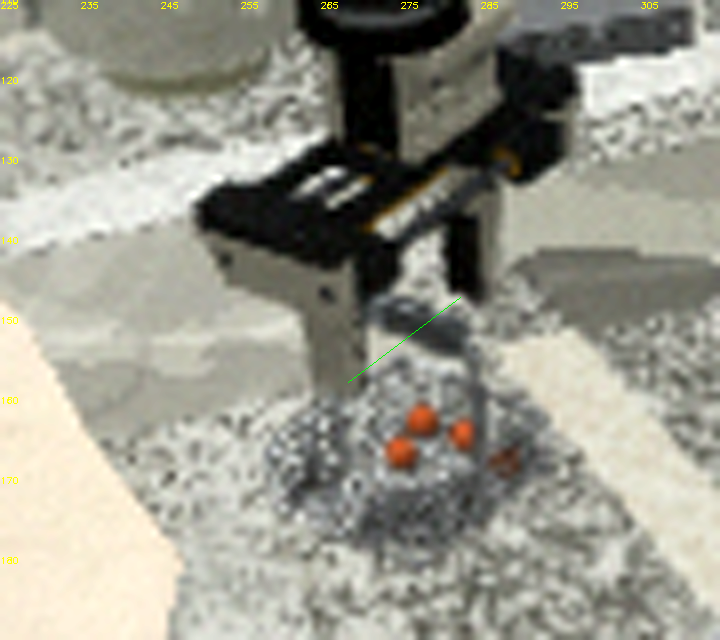

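Emit:
carry_out([
  [0.25,0.12,-0.04,0.05,0,0.1],
  [0,0,0,0,0,0],
])

```text
t: 3.15
eef_pos: [0.4845, 0.2898, 0.0831]
ee_rot: [-1.288, 1.567, 0.815]
force: [-0.1, 0.1, 0.4]
width: 0.0874
```

Emit:
carry_out([
  [0,0,0,0,0,0],
  [0,0,0,0,0,0],
  [0,0,0,0,0,0],
  [0,0,0,0,0,0],
  [0,0,0,0,0,0],
], hand=1, newtons=40)

```text
t: 3.65
eef_pos: [0.4856, 0.2908, 0.0856]
ee_rot: [-1.311, 1.563, 0.792]
force: [0.0, -0.0, -0.0]
width: 0.0529
```

Emit:
carry_out([
  [0,0,0,0,0,0],
  [0,0,0,0,0,0],
  [0,0,0,0,0,0],
  [0,0,0,0,0,0],
  [0,0,0,0,0,0],
])

```text
t: 4.15
eef_pos: [0.4865, 0.2915, 0.0862]
ee_rot: [-1.341, 1.561, 0.763]
force: [2.7, 1.1, 1.6]
width: 0.0135
```

Run:
```python
from h import *
todo((.4835,.2885,.081),-149.5)
s,p,Rm=st();y=Rm[:,1];L=[(np.array([p-y*.044,p+y*.044]),G)]
zoom(grab('side'),225,110,90,80,8,'g_s3.png',L)
```

```text
t 4.15 p [0.4865 0.2915 0.0862] q [ 0.886  0.309 -0.417  0.002 -0.834 -0.354] F [2.68 1.05 1.62] w 0.0135
shift units [ 0.13  0.1  -0.03] turn units [0.01 0.03 0.14]
```

View pics/g_s3.png

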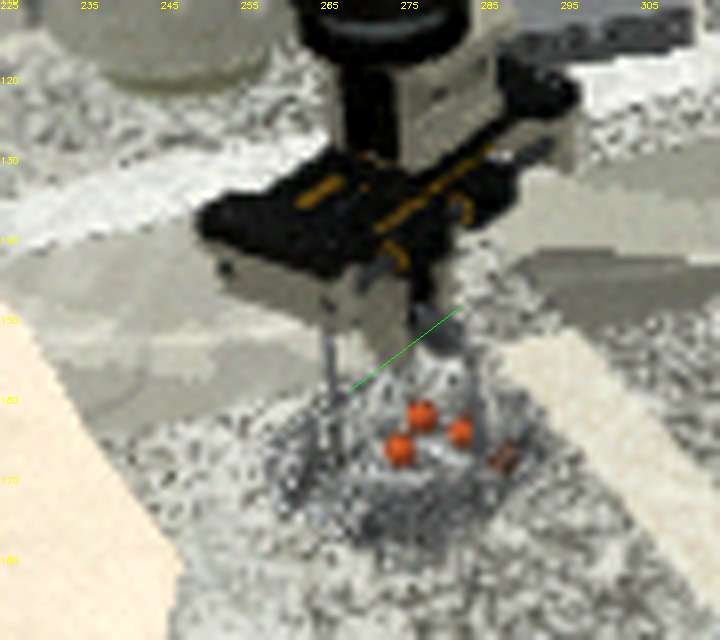

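Emit:
carry_out([
  [0.1,0,0,0,0,0],
  [0,0,0,0,0,0],
  [0,0,0,0,0,0],
])

```text
t: 4.5
eef_pos: [0.4868, 0.2914, 0.0851]
ee_rot: [-1.425, 1.56, 0.68]
force: [0.4, -1.0, -2.1]
width: 0.0117
```

Emit:
carry_out([
  [-0.2,0,0,0,0,0.1],
  [-0.3,0,0,0,0,0],
  [-0.3,0,0,0,0,0],
  [-0.3,0,0,0,0,0],
  [0,0,0,0,0,0],
])

```text
t: 5.0
eef_pos: [0.4858, 0.2905, 0.1317]
ee_rot: [-0.125, 1.57, 1.98]
force: [0.3, -0.2, -1.8]
width: 0.0118
```

Run:
```python
from h import *
todo((.4835,.2885,.15),-149.5)
zoom(grab('side'),225,90,90,90,6,'g_s4.png')
```

```text
t 5.0 p [0.4858 0.2905 0.1317] q [ 0.884  0.262 -0.36  -0.001 -0.949 -0.349] F [ 0.3  -0.17 -1.81] w 0.0118
shift units [-0.46  0.08 -0.01] turn units [0.02 0.01 0.  ]
```

View pics/g_s4.png

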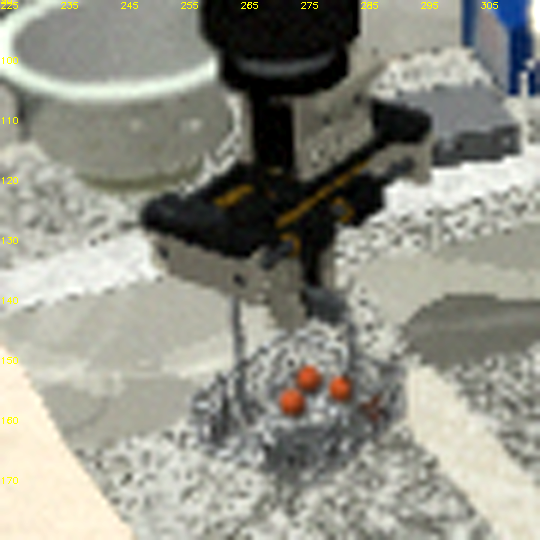

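Emit:
carry_out([
  [-0.3,0,0,0,0,0],
  [-0.5,0,0,0,0,0],
  [-0.6,0,0,0,0,0],
  [-0.6,0,0,0,0,0],
  [-0.6,0,0,0,0,0],
])

```text
t: 5.55
eef_pos: [0.483, 0.2877, 0.2359]
ee_rot: [1.672, 1.56, -2.508]
force: [-0.0, -0.3, -2.1]
width: 0.0117
```

Emit:
carry_out([
  [-0.6,0,0,-0.2,0,0],
  [-0.5,0,0,-0.4,0,0],
  [-0.3,0,0,-0.6,0,0],
  [-0.1,0,0,-0.7,0,0],
  [0,0,0,-0.8,0,0],
])

```text
t: 6.05
eef_pos: [0.4839, 0.2879, 0.3054]
ee_rot: [1.359, 1.567, -2.626]
force: [0.9, -0.7, -2.8]
width: 0.0117
```

Run:
```python
from h import *
todo((.4835,.2885,.285),-27)
```

```text
t 6.05 p [0.4839 0.2879 0.3054] q [ 0.883  0.135 -0.107 -0.002 -1.333 -0.156] F [ 0.87 -0.72 -2.82] w 0.0117
shift units [ 0.51 -0.01  0.02] turn units [-27.83   0.07  -0.03]
```

Emit:
carry_out([
  [0,0,0,-1,0,0],
  [0,0,0,-1,0,0],
  [0,0,0,-1,0,0],
  [0,0,0,-1,0,0],
  [0,0,0,-1,0,0],
])

```text
t: 6.55
eef_pos: [0.4828, 0.2869, 0.308]
ee_rot: [0.933, 1.566, -2.688]
force: [0.1, 0.1, -2.5]
width: 0.0117
```

Emit:
carry_out([
  [0,0,0,-1,0,0],
  [0,0,0,-1,0,0],
  [0,0,0,-1,0,0],
  [0,0,0,-1,0,0],
  [0,0,0,-1,0,0],
])

```text
t: 7.05
eef_pos: [0.4816, 0.2856, 0.3098]
ee_rot: [0.631, 1.565, -2.627]
force: [-0.2, 1.3, -3.5]
width: 0.0117
```

Emit:
carry_out([
  [0,0,0,-1,0,0],
  [0,0,0,-1,0,0],
  [0,0,0,-1,0,0],
  [0,0,0,-1,0,0],
  [0,0,0,-1,0,0],
])

```text
t: 7.55
eef_pos: [0.4804, 0.2844, 0.3116]
ee_rot: [0.299, 1.563, -2.594]
force: [-0.6, 0.4, -3.0]
width: 0.0119
```

Emit:
carry_out([
  [0,0,0,-1,0,0],
  [0,0,0,-1,0,0],
  [0,0,0,-1,0,0],
  [0,0,0,-1,0,0],
  [0,0,0,-1,0,0],
])

```text
t: 8.05
eef_pos: [0.4792, 0.2832, 0.3134]
ee_rot: [-0.047, 1.561, -2.576]
force: [0.0, 0.2, -3.1]
width: 0.0119
```

Emit:
carry_out([
  [0,0,0,-1,0,0],
  [0,0,0,-1,0,0],
  [0,0,0,-0.8,0,0],
  [0,0,0,-0.5,0,0],
  [0,0,0,-0.2,0,0],
])

```text
t: 8.55
eef_pos: [0.478, 0.2821, 0.3152]
ee_rot: [-0.301, 1.56, -2.574]
force: [-1.0, -0.2, -2.6]
width: 0.0118
```

Run:
```python
from h import *
todo((.462,-.2725,.285),-27)
zoom(grab('side'),205,50,110,110,5,'g_s5.png')
```

```text
t 8.55 p [0.478  0.2821 0.3152] q [ 0.883  0.122 -0.1   -0.003 -1.359  1.557] F [-1.01 -0.21 -2.61] w 0.0118
shift units [ 0.84  8.65 10.84] turn units [-3.31  0.14  0.06]
```

View pics/g_s5.png

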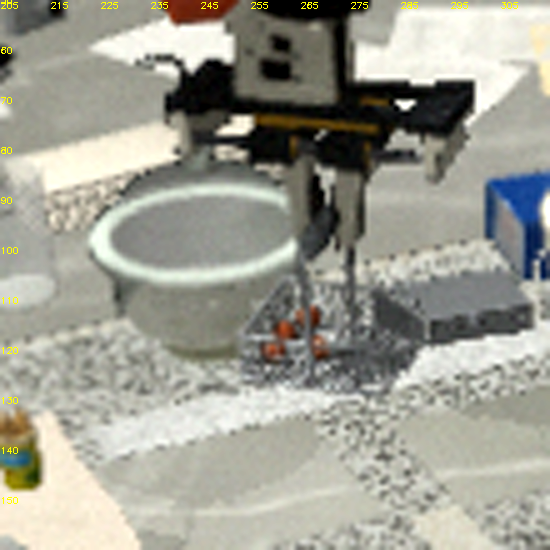

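Emit:
carry_out([
  [0.1,0.1,0.13,0,0,0],
  [0.1,0.2,0.25,0,0,0],
  [0.1,0.3,0.38,0,0,0],
  [0.1,0.4,0.5,0,0,0],
  [0,0.5,0.63,0,0,0],
])

```text
t: 9.1
eef_pos: [0.4735, 0.1811, 0.2972]
ee_rot: [-0.289, 1.558, -2.562]
force: [0.7, 0.0, -2.5]
width: 0.0117
```

Emit:
carry_out([
  [0,0.5,0.63,0,0,0],
  [0,0.5,0.63,0,0,0],
  [0,0.5,0.63,0,0,0],
  [0,0.5,0.63,0,0,0],
  [0,0.5,0.63,0,0,0],
])

```text
t: 9.6
eef_pos: [0.4634, 0.0068, 0.2974]
ee_rot: [-0.261, 1.557, -2.537]
force: [1.6, 0.3, -2.4]
width: 0.0116
```

Emit:
carry_out([
  [0,0.5,0.63,0,0,0],
  [0,0.5,0.63,0,0,0],
  [0,0.5,0.63,0,0,0],
  [0,0.5,0.63,0,0,0],
  [0,0.5,0.63,0,0,0],
])

```text
t: 10.1
eef_pos: [0.45, -0.1664, 0.2985]
ee_rot: [-0.206, 1.558, -2.486]
force: [0.3, 0.2, -2.0]
width: 0.0115
```

Run:
```python
from h import *
todo((.462,-.2725,.285),-27)
```

```text
t 10.1 p [ 0.45   -0.1664  0.2985] q [ 0.063 -0.007 -0.28   0.007 -1.308  2.368] F [ 0.25  0.24 -2.01] w 0.0115
shift units [0.36 1.96 1.81] turn units [-3.4   0.17  0.06]
```

Emit:
carry_out([
  [0,0.5,0.5,-0.4,0.1,0],
  [0,0.5,0.4,-0.7,0,0],
  [0,0.4,0.3,-0.8,0,0],
  [0,0.3,0.2,-0.8,0,0],
  [0,0.15,0.1,-0.5,0,0],
])

```text
t: 10.6
eef_pos: [0.4633, -0.2701, 0.298]
ee_rot: [-0.727, 1.564, -2.785]
force: [0.1, 0.2, -2.1]
width: 0.0116
```

Run:
```python
from h import *
todo((.462,-.2725,.285),-27)
d=(.4622,-.2725)
D=[(circ(*d,.028,.058),R)]
zoom(grab('side'),270,130,140,160,4,'g_s6.png',D)
zoom(grab('top'),310,150,130,110,6,'g_t6.png',D)
```

```text
t 10.6 p [ 0.4633 -0.2701  0.298 ] q [-0.16   0.092 -0.175  0.003 -1.309  2.813] F [ 0.13  0.2  -2.09] w 0.0116
shift units [0.32 0.   0.07] turn units [-0.23  0.07  0.06]
```

View pics/g_s6.png

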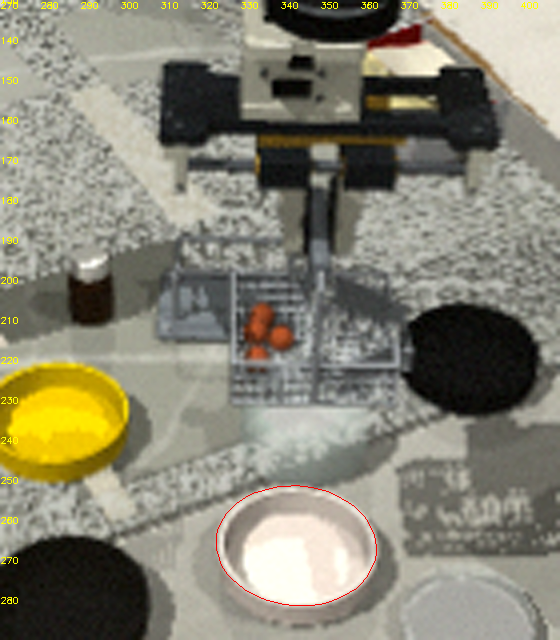

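View pics/g_t6.png

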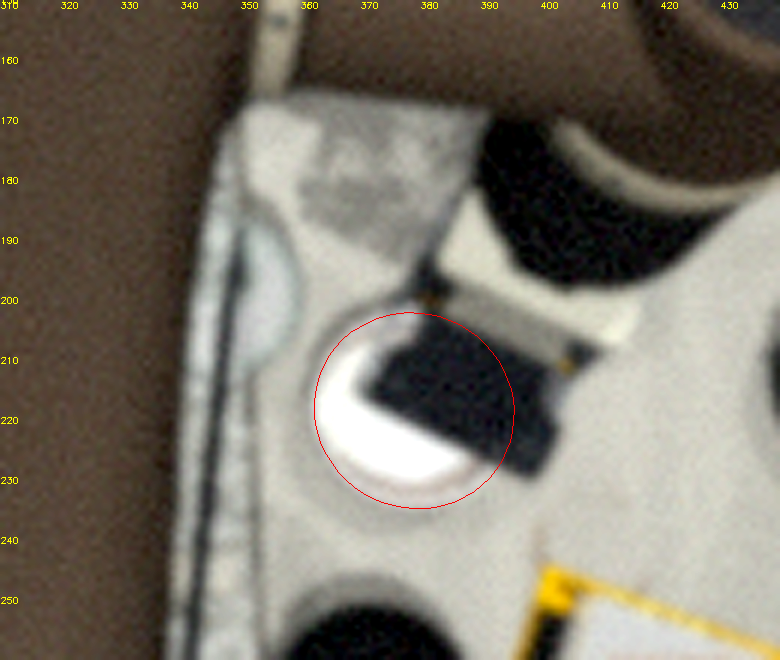

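```bash
cat > kin.py <<'E'
from h import *
from scipy.optimize import least_squares
D=[([.30136,.6039,.22644],[1.396087,.358709,.011774,0,-1.224108,-.288129]),([.426696,.389722,.22748],[1.078878,.197433,-.209076,.00066,-1.161186,-.551095]),
([.486872,.287246,.181955],[.879888,.206692,-.307006,.00114,-1.04575,-.352657]),([.4866,.2922,.0905],[.887,.306,-.41,.003,-.848,-.354]),([.4858,.2905,.1317],[.884,.262,-.36,-.001,-.949,-.349]),
([.4839,.2879,.3054],[.883,.135,-.107,-.002,-1.333,-.156]),([.478,.2821,.3152],[.883,.122,-.1,-.003,-1.359,1.557]),([.45,-.1664,.2985],[.063,-.007,-.28,.007,-1.308,2.368]),([.4633,-.2701,.298],[-.16,.092,-.175,.003,-1.309,2.813])]
e=lambda a,x:Ro.from_euler(a,x).as_matrix()
def rot(q,s4): return e('z',q[0])@e('y',q[1]-q[2])@e('x',s4*q[3])@e('y',-q[4])@e('x',-q[5]-np.pi/2)
def fk(q,k,s4):
    a1,off,d1,a2,a3,d4,L=k;Rm=rot(q,s4)
    return e('z',q[0])@(np.array([a1,off,d1])+e('y',q[1])@[0,0,a2]+e('y',q[1]-q[2])@[d4,0,a3])+Rm@[L,0,0],Rm
if __name__=='__main__':
    r=least_squares(lambda k:np.concatenate([fk(q,k,-1)[0]-p for p,q in D]+[1e-3*(k-[0,-.19,.3,.4,0,.4,.3])]),[0,-.19,.3,.4,0,.4,.3])
    k=r.x;print(k.round(4),np.abs(r.fun[:-7]).max())
    lo=[-3.07,-1.43,-1.02,-3.03,-3.05,-3.03];hi=[3.07,2.12,1.25,1.67,0,3.03]
    for s4 in(-1,1):
     for az in (-27,-15,-9):
      for tilt in (0,20,35,50):
        W=tgt(az,tilt);g=np.array([.462,-.2725,.15]);pt=g+W[:,0]*.019
        def res(q):
            p,Rm=fk(q,k,s4);return np.concatenate([(p-pt)*10,Ro.from_matrix(Rm.T@W).as_rotvec()])
        s=least_squares(res,[-.16,.2,-.3,.01,-1.2,2.8],bounds=(lo,hi));print(s4,az,tilt,s.x.round(2),s.cost.round(6))
E
python3 kin.py
```

```text
[ 6.000e-04 -1.917e-01  2.042e-01  6.011e-01  3.000e-04  4.630e-01
  3.834e-01] 0.0010426962855725197
-1 -27 0 [-0.17  0.22 -0.43 -0.   -0.93  2.84] 0.0
-1 -27 20 [-0.23  0.43 -0.17 -0.09 -1.32  2.93] 0.0
-1 -27 35 [-0.26  0.59  0.   -0.12 -1.58  2.96] 0.0
-1 -27 50 [-0.27  0.75  0.15 -0.16 -1.83  2.97] 0.0
-1 -15 0 [-0.16  0.21 -0.43  0.01 -0.93  3.03] 4.4e-05
-1 -15 20 [-0.17  0.42 -0.18 -0.01 -1.32  3.03] 0.000683
-1 -15 35 [-0.18  0.58 -0.02 -0.02 -1.59  3.03] 0.001322
-1 -15 50 [-0.2   0.74  0.13 -0.04 -1.83  3.03] 0.001741
-1 -9 0 [-0.12  0.2  -0.45  0.07 -0.92  3.03] 0.002197
-1 -9 20 [-0.13  0.4  -0.21  0.05 -1.31  3.03] 0.004277
-1 -9 35 [-0.14  0.57 -0.04  0.03 -1.57  3.03] 0.005719
-1 -9 50 [-0.15  0.73  0.11  0.02 -1.82  3.03] 0.00662
1 -27 0 [-0.17  0.22 -0.43  0.   -0.93  2.84] 0.0
1 -27 20 [-0.23  0.43 -0.17  0.09 -1.32  2.93] 0.0
1 -27 35 [-0.26  0.59  0.    0.12 -1.58  2.96] 0.0
1 -27 50 [-0.27  0.75  0.15  0.16 -1.83  2.97] 0.0
1 -15 0 [-0.16  0.21 -0.43 -0.01 -0.93  3.03] 4.4e-05
1 -15 20 [-0.17  0.42 -0.18  0.01 -1.32  3.03] 0.000683
1 -15 35 [-0.18  0.58 -0.02  0.02 -1.59  3.03] 0.001322
1 -15 50 [-0.2   0.74  0.13  0.04 -1.83  3.03] 0.001741
1 -9 0 [-0.12  0.2  -0.45 -0.07 -0.92  3.03] 0.002197
1 -9 20 [-0.13  0.4  -0.21 -0.05 -1.31  3.03] 0.004277
1 -9 35 [-0.14  0.57 -0.04 -0.03 -1.57  3.03] 0.005719
1 -9 50 [-0.15  0.73  0.11 -0.02 -1.82  3.03] 0.00662
```

Run:
```python
from h import *
todo((.395,-.2255,.16),-35)
```

```text
t 10.7 p [ 0.4634 -0.2696  0.2979] q [-0.159  0.092 -0.176  0.003 -1.309  2.811] F [-0.03  0.53 -3.37] w 0.0115
shift units [ 3.45 -2.01 -0.19] turn units [1.75 0.08 0.06]
```

Emit:
carry_out([
  [0,-0.15,0,0.4,0.08,0.06],
  [0,-0.3,0,0.6,0,0],
  [0,-0.4,0,0.5,0,0],
  [0.1,-0.4,0,0.2,0,0],
  [0.2,-0.3,0,0,0,0],
])

```text
t: 11.2
eef_pos: [0.4052, -0.2349, 0.2853]
ee_rot: [3.045, 1.568, 0.849]
force: [0.7, 0.9, -2.4]
width: 0.0119
```

Emit:
carry_out([
  [0.4,-0.1,0,0,0,0],
  [0.5,0,0,0,0,0],
  [0.5,0,0,0,0,0],
  [0.5,0,0,0,0,0],
  [0.3,0,0,0,0,0],
])

```text
t: 11.7
eef_pos: [0.3961, -0.2291, 0.1974]
ee_rot: [2.426, 1.559, 0.22]
force: [0.3, -0.1, -2.4]
width: 0.0115
```

Run:
```python
from h import *
todo((.395,-.2255,.1245),-35)
```

```text
t 11.7 p [ 0.3961 -0.2291  0.1974] q [-0.095  0.011 -0.494 -0.004 -1.055  2.604] F [ 0.31 -0.08 -2.37] w 0.0115
shift units [ 1.82 -0.09 -0.04] turn units [-0.35 -0.13 -0.11]
```

Emit:
carry_out([
  [0.3,0,0,-0.3,-0.1,-0.1],
  [0.5,-0.05,0,0,0,0],
  [0.5,0,0,0,0,0],
  [0.3,0,0,0,0,0],
  [0.1,0,0,0,0,0],
])

```text
t: 12.2
eef_pos: [0.3913, -0.2263, 0.1269]
ee_rot: [2.496, 1.568, 0.31]
force: [-0.5, 0.0, -1.1]
width: 0.0115
```

Run:
```python
from h import *
todo((.395,-.2255,.1245),-35)
d=(.4622,-.2725);s,p,Rm=st()
o=p+Rm[:,0]*.0855;th=np.arctan2(Rm[1,1],Rm[0,1])
L=basket(o[0],o[1],o[2],th)+[(circ(*d,.028,.058),R)]
zoom(grab('side'),270,170,120,120,6,'g_s7.png',L)
```

```text
t 12.2 p [ 0.3913 -0.2263  0.1269] q [-8.700e-02  8.200e-02 -6.020e-01 -2.000e-03 -8.830e-01  2.615e+00] F [-0.53  0.03 -1.14] w 0.0115
shift units [ 0.06  0.06 -0.07] turn units [-0.06 -0.04 -0.03]
```

View pics/g_s7.png

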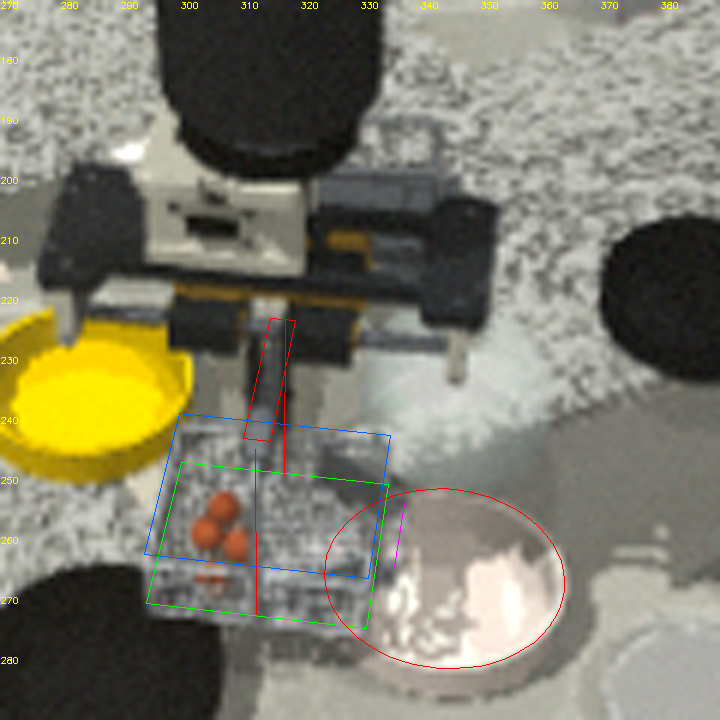

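Emit:
carry_out([
  [-0.1,0.15,-0.05,0,0,-1],
  [-0.1,0.13,0,0,0,-1],
  [-0.1,0.13,0,0,0,-1],
  [-0.1,0.13,0,0,0,-1],
])

```text
t: 12.65
eef_pos: [0.4102, -0.2368, 0.1448]
ee_rot: [-1.59, 1.289, 2.512]
force: [0.4, -0.8, -1.3]
width: 0.0116
```

```bash
cat > lip.py <<'E'
from h import *
s,p,Rm=st();d=np.array((.462,-.2725))
l=p+Rm[:,0]*.0705+Rm[:,1]*.062;y=Rm[:,1];az=np.degrees(np.arctan2(y[1],y[0]));f=y[:2]/np.linalg.norm(y[:2])
c=p+Rm[:,0]*.0855+Rm[:,1]*.052
print('t',s['t'],'az',az,'tilt',np.degrees(np.arcsin(-y[2])),'lip-dish along',(l[:2]-d)@f,'lat',(l[:2]-d)@[-f[1],f[0]],'lipz',l[2],'cornerz',c[2],'roll',np.degrees(np.arcsin(Rm[2,2])),'q6',s['q'][5],'F',s['force'])
E
python3 lip.py
```

```text
t 12.65 az -34.97277279551776 tilt 16.147272270861503 lip-dish along -0.02295700308112695 lat -2.2060473101419015e-05 lipz 0.05985361626556783 cornerz 0.04822665050248223 roll -0.29860698835271965 q6 2.789032603355239 F [ 0.3556669  -0.83412605 -1.33771946]
```

Emit:
carry_out([
  [-0.05,0.16,0,0,0,-1],
  [-0.05,0.16,0,0,0,-1],
  [-0.05,0.16,0,0,0,-1],
  [-0.05,0.16,0,0,0,-1],
])

```text
t: 13.05
eef_pos: [0.4365, -0.2542, 0.1474]
ee_rot: [-1.586, 1.009, 2.518]
force: [0.0, -0.2, -1.8]
width: 0.0118
```

```bash
python3 lip.py
```

```text
t 13.05 az -34.71645392178874 tilt 32.20431751400931 lip-dish along -0.016504949203463987 lat 0.0011512514574384 lipz 0.05472599676873771 cornerz 0.04736365685564001 roll -0.45330999698651936 q6 2.8620147756602936 F [ 0.00732342 -0.19429207 -1.83567005]
```

Emit:
carry_out([
  [-0.05,0.08,0,0,0,-1],
  [-0.05,0.08,0,0,0,-1],
  [-0.05,0.08,0,0,0,-1],
  [-0.05,0.08,0,0,0,-0.8],
])

```text
t: 13.45
eef_pos: [0.4527, -0.2653, 0.1482]
ee_rot: [-1.582, 0.741, 2.524]
force: [0.4, -0.4, -2.0]
width: 0.0118
```

```bash
python3 lip.py;python3 - <<'E'
from h import *
zoom(grab('side'),270,160,120,130,5,'g_s8.png')
E
```

```text
t 13.45 az -34.452957084975914 tilt 47.552698648958184 lip-dish along -0.02189323678207751 lat 0.0015522245583250822 lipz 0.054828983101749156 cornerz 0.05208506413980611 roll -0.47815473633777106 q6 2.8808203003888835 F [ 0.41274496 -0.38887124 -1.9805334 ]
```

View pics/g_s8.png

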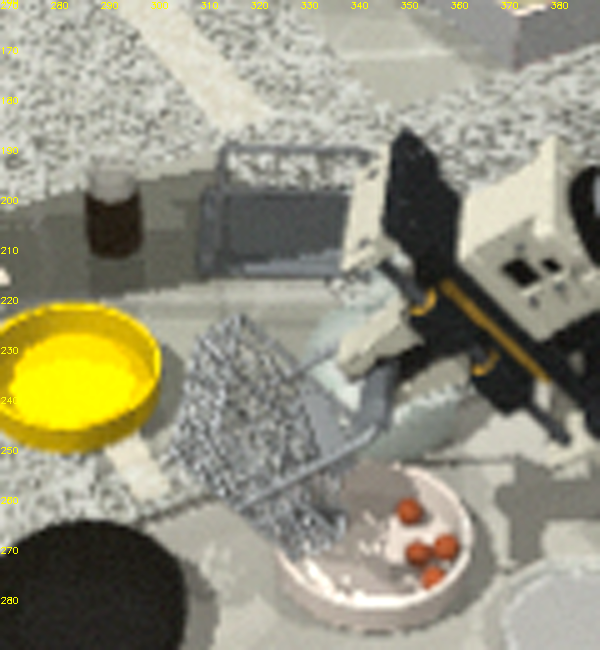

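Emit:
carry_out([
  [0,0,0,0,0,0],
  [0,0,0,0,0,0],
  [0,0,0,0,0,0],
  [0,0,0,0,0,0],
  [0,0,0,0,0,0],
])

```text
t: 14.0
eef_pos: [0.4537, -0.2659, 0.1479]
ee_rot: [-1.581, 0.743, 2.524]
force: [0.4, -0.4, -1.5]
width: 0.0116
```

```bash
python3 lip.py;python3 - <<'E'
from h import *
zoom(grab('side'),270,160,120,130,5,'g_s9.png')
E
```

```text
t 14.0 az -34.49945210396545 tilt 47.43017372624687 lip-dish along -0.020610401371552362 lat 0.001538881014053336 lipz 0.05457391655231413 cornerz 0.051791753210681184 roll -0.4303736752388949 q6 2.8802000997463764 F [ 0.42365118 -0.39784563 -1.45342744]
```

View pics/g_s9.png

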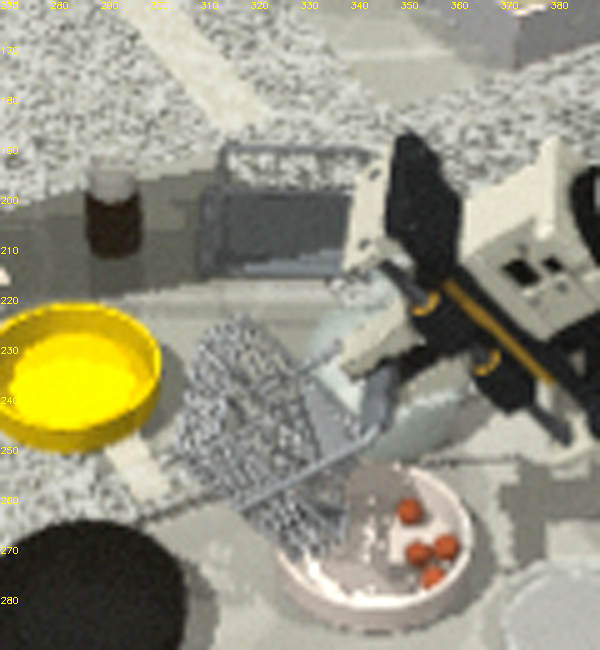

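Emit:
carry_out([
  [-0.2,-0.22,0,0,0,0],
  [-0.4,-0.44,0,0,0,0],
  [-0.5,-0.55,0,0,0,0],
  [-0.5,-0.55,0,0,0,0],
  [-0.5,-0.55,0,0,0,0],
])

```text
t: 14.55
eef_pos: [0.4508, -0.2653, 0.2778]
ee_rot: [-1.579, 0.738, 2.526]
force: [0.9, -0.5, -1.9]
width: 0.0119
```

Emit:
carry_out([
  [-0.2,-0.22,0,0,0,1],
  [0,0,0,0,0,1],
  [0,0,0,0,0,1],
  [0,0,0,0,0,1],
  [0,0,0,0,0,1],
])

```text
t: 15.05
eef_pos: [0.4514, -0.267, 0.2987]
ee_rot: [-1.587, 1.107, 2.518]
force: [1.3, 0.8, -2.0]
width: 0.0116
```

Emit:
carry_out([
  [0,0,0,0,0,1],
  [0,0,0,0,0,1],
  [0,0,0,0,0,1],
  [0,0,0,0,0,1],
  [0,0,0,0,0,1],
])

```text
t: 15.55
eef_pos: [0.4493, -0.2669, 0.3062]
ee_rot: [-1.671, 1.477, 2.432]
force: [-0.5, -0.0, -1.8]
width: 0.0116
```

Run:
```python
from h import *
todo((.5595,.0115,.27),-27)
```

```text
t 15.55 p [ 0.4493 -0.2669  0.3062] q [-0.196  0.123 -0.104 -0.047 -1.426  2.737] F [-0.45 -0.   -1.77] w 0.0116
shift units [ 1.13 -1.63 -7.27] turn units [-1.98 -0.23  1.33]
```

Emit:
carry_out([
  [0,-0.05,-0.2,-0.5,-0.2,0.7],
  [0,-0.1,-0.4,-0.7,0,0.6],
  [0,-0.1,-0.6,-0.7,0,0],
  [0,-0.15,-0.7,0,0,0],
  [0,-0.15,-0.7,0,0,0],
])

```text
t: 16.05
eef_pos: [0.4751, -0.164, 0.3145]
ee_rot: [1.643, 1.561, -0.404]
force: [0.6, -0.4, -1.1]
width: 0.0116
```

Emit:
carry_out([
  [0,-0.15,-0.7,0,0,0],
  [0,-0.15,-0.7,0,0,0],
  [0,-0.15,-0.7,0,0,0],
  [0,-0.15,-0.7,0,0,0],
  [0,-0.15,-0.6,0,0,0],
])

```text
t: 16.55
eef_pos: [0.5069, -0.0241, 0.3206]
ee_rot: [1.837, 1.558, -0.211]
force: [0.0, 0.9, -1.3]
width: 0.0114
```

Run:
```python
from h import *
todo((.5595,.0115,.27),-27)
```

```text
t 16.55 p [ 0.5069 -0.0241  0.3206] q [ 0.346  0.02  -0.204  0.007 -1.336  2.318] F [ 0.03  0.87 -1.28] w 0.0114
shift units [ 1.28  0.74 -1.39] turn units [-0.07 -0.05 -0.18]
```

Emit:
carry_out([
  [0.2,0.2,-0.5,-0.07,-0.05,-0.18],
  [0.3,0.25,-0.4,0,0,0],
  [0.4,0.2,-0.3,0,0,0],
  [0.4,0.1,-0.1,0,0,0],
  [0.3,0,0,0,0,0],
])

```text
t: 17.05
eef_pos: [0.5591, 0.0123, 0.2595]
ee_rot: [2.332, 1.565, 0.292]
force: [-0.1, -0.1, -1.7]
width: 0.0115
```

```bash
cat > look.py <<'E'
from h import *
import sys
s,p,Rm=st();o=p+Rm[:,0]*.0855;th=np.arctan2(Rm[1,1],Rm[0,1])
L=basket(*o,th)+stand(.5595,.0105,np.radians(-27))
zoom(grab('side'),285,120,85,110,6,'l_s%s.png'%sys.argv[1],L)
zoom(grab('top'),255,140,95,90,7,'l_t%s.png'%sys.argv[1],L)
todo((.5595,.0115,.151),-27)
E
python3 look.py 1
```

```text
t 17.15 p [0.5577 0.0118 0.2587] q [ 0.372  0.144 -0.202 -0.    -1.221  2.3  ] F [ 0.02  0.38 -1.44] w 0.0119
shift units [ 2.69  0.04 -0.01] turn units [ 0.03 -0.04 -0.03]
```

View pics/l_s1.png

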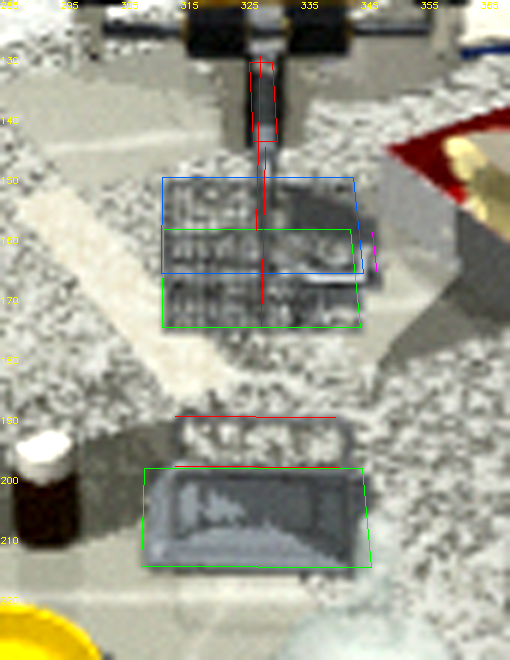

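View pics/l_t1.png

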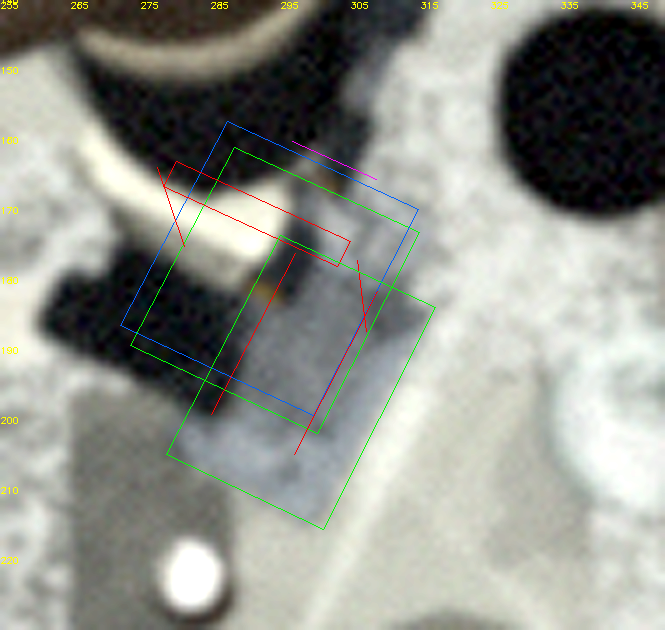

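Run:
```python
from h import *
f=grab('side');f['pixels']=cv2.imread('pics/side0.png')[:,:,::-1]
L=stand(.5605,.0095,np.radians(-27))
L2=[(p,c) for p,c in L]
zoom(f,303,185,48,34,16,'n_s.png')
zoom(f,303,185,48,34,16,'n_s2.png',L2)
g=grab('top');g['pixels']=cv2.imread('pics/top0.png')[:,:,::-1]
zoom(g,274,168,46,50,12,'n_t.png')
zoom(g,274,168,46,50,12,'n_t2.png',L2)
a=np.vstack([cv2.imread('pics/n_s.png'),cv2.imread('pics/n_s2.png')]);cv2.imwrite('pics/n_S.png',cv2.resize(a,(424,600)))
cv2.imwrite('pics/n_S.png',cv2.resize(a,None,fx=.55,fy=.55))
a=np.hstack([cv2.imread('pics/n_t.png'),cv2.imread('pics/n_t2.png')]);cv2.imwrite('pics/n_T.png',cv2.resize(a,None,fx=.72,fy=.72))
```

```text
(no output)
```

View pics/n_S.png

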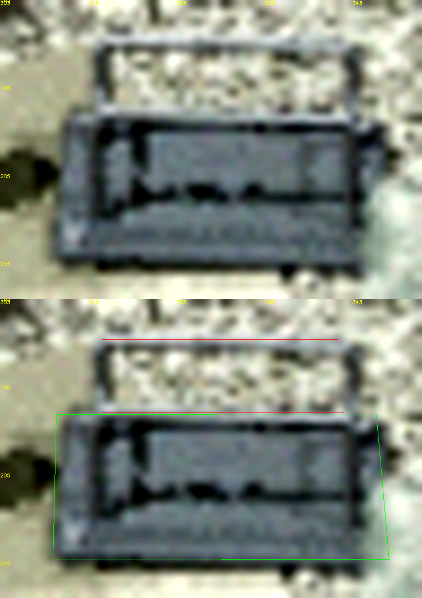

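View pics/n_T.png

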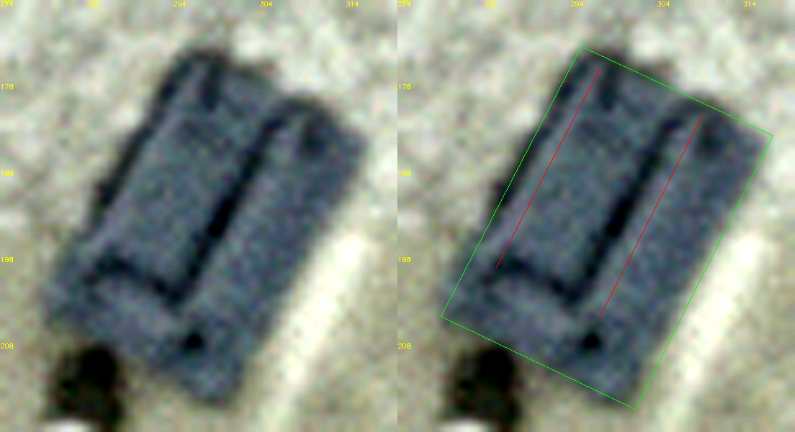

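Emit:
carry_out([
  [0.4,0.05,0,0,0,0],
  [0.5,0,0,0,0,0],
  [0.5,0,0,0,0,0],
  [0.5,0,0,0,0,0],
  [0.3,0,0,0,0,0],
])

```text
t: 17.75
eef_pos: [0.565, 0.01, 0.1799]
ee_rot: [2.256, 1.548, 0.215]
force: [0.1, -0.3, -1.7]
width: 0.0116
```

```bash
sed -i 's/stand(.5595,.0105/stand(.560,.0085/; s/todo((.5595,.0115/todo((.560,.0085/' look.py; sed -i "s/285,120,85,110,6/295,155,65,70,9/" look.py; python3 look.py 2
```

```text
t 17.85 p [0.5645 0.01   0.1795] q [ 0.367  0.202 -0.32   0.004 -1.028  2.303] F [ 0.14  0.4  -1.19] w 0.0117
shift units [ 0.71 -0.1   0.09] turn units [ 0.02 -0.19 -0.23]
```

View pics/l_s2.png

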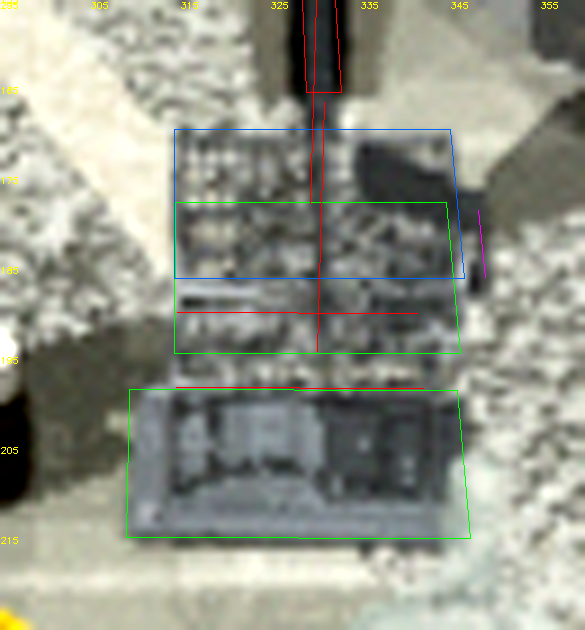

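View pics/l_t2.png

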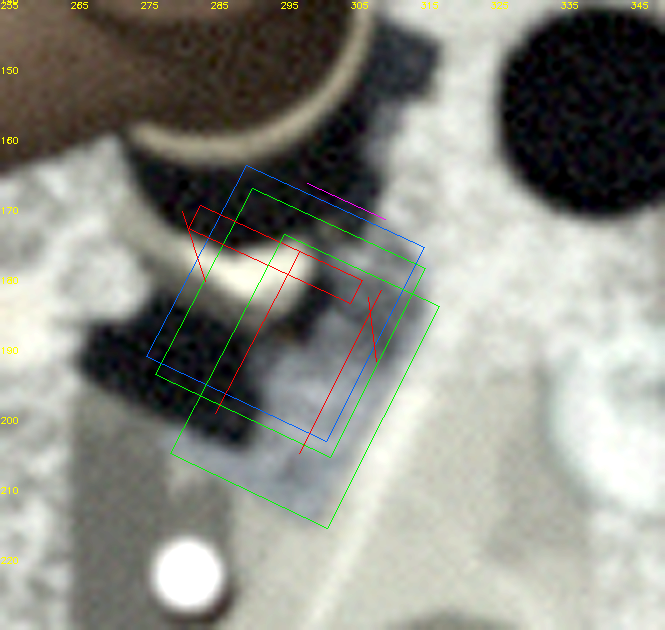

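Emit:
carry_out([
  [0,-0.08,0.09,0,-0.2,-0.25],
  [0.3,0,0,0,0,0],
  [0.2,0,0,0,0,0],
  [0,0,0,0,0,0],
])

```text
t: 18.25
eef_pos: [0.5616, 0.0083, 0.1614]
ee_rot: [2.265, 1.569, 0.225]
force: [0.7, -0.1, -2.6]
width: 0.0114
```

```bash
python3 look.py 3
```

```text
t 18.35 p [0.5619 0.0083 0.1623] q [ 3.630e-01  2.240e-01 -3.330e-01  1.000e-03 -1.011e+00  2.308e+00] F [ 0.    0.52 -1.88] w 0.0118
shift units [ 0.28 -0.05  0.02] turn units [ 0.02 -0.02 -0.03]
```

View pics/l_s3.png

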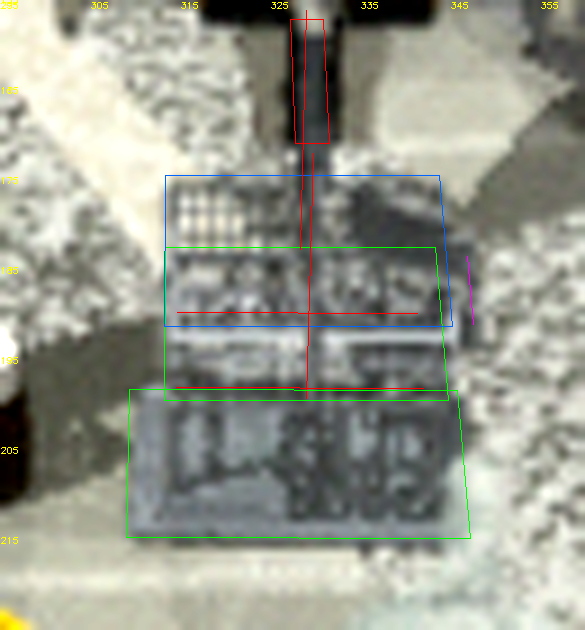

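Emit:
carry_out([
  [0.15,-0.06,0,0,0,0],
  [0.1,0,0,0,0,0],
  [0.05,0,0,0,0,0],
])

```text
t: 18.65
eef_pos: [0.5602, 0.0097, 0.1502]
ee_rot: [2.232, 1.566, 0.192]
force: [-0.9, -0.6, -1.2]
width: 0.0116
```

Emit:
carry_out([
  [0.08,0,0,0,0,0],
  [0.06,0,0,0,0,0],
])

```text
t: 18.85
eef_pos: [0.5617, 0.0098, 0.147]
ee_rot: [2.071, 1.563, 0.033]
force: [-9.5, 2.4, 25.6]
width: 0.0115
```

```bash
python3 look.py 4
```

```text
t 18.95 p [0.5615 0.0098 0.1471] q [ 0.368  0.235 -0.358  0.003 -0.97   2.304] F [-4.5   0.79 15.09] w 0.0119
shift units [-0.1  -0.02  0.05] turn units [ 0.05 -0.05 -0.09]
```

View pics/l_s4.png

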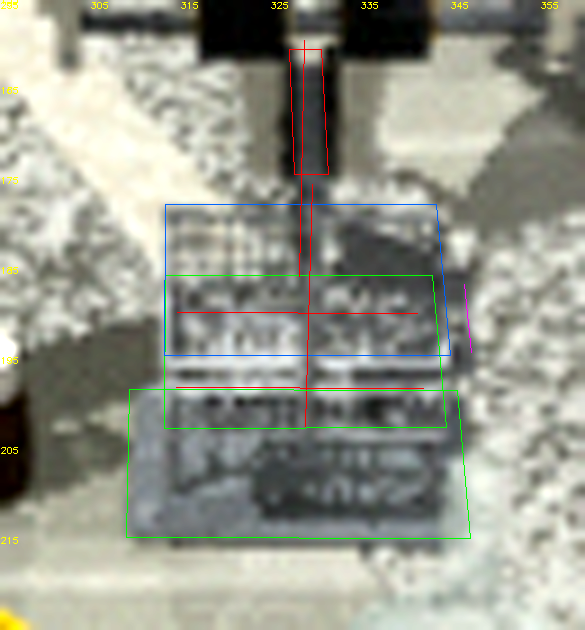

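Emit:
carry_out([
  [-0.03,0,0,0,0,-0.05],
  [0,0,0,0,0,0],
])

```text
t: 19.15
eef_pos: [0.5619, 0.0099, 0.1493]
ee_rot: [2.429, 1.564, 0.391]
force: [0.9, 0.1, -1.9]
width: 0.0118
```

```bash
python3 -c "
from h import *
todo((.560,.0085,.148),-27)"
```

```text
t 19.15 p [0.5619 0.0099 0.1493] q [ 0.366  0.234 -0.352 -0.    -0.978  2.308] F [ 0.85  0.07 -1.85] w 0.0118
shift units [ 0.03 -0.03  0.05] turn units [ 0.05 -0.07 -0.06]
```

Emit:
carry_out([
  [0,-0.03,0.04,0.03,-0.06,-0.06],
  [0.03,0,0,0,0,0],
  [0.01,0,0,0,0,0],
])

```text
t: 19.45
eef_pos: [0.5602, 0.0089, 0.1473]
ee_rot: [-2.861, 1.571, 1.381]
force: [-1.2, 0.1, 5.5]
width: 0.0112
```

```bash
python3 -c "
from h import *
todo((.560,.0085,.148),-27)"
```

```text
t 19.45 p [0.5602 0.0089 0.1473] q [ 0.365  0.237 -0.353 -0.    -0.98   2.307] F [-1.22  0.14  5.45] w 0.0112
shift units [-0.02  0.    0.01] turn units [ 0.02 -0.    0.  ]
```

Light contact, level and on target. Opening.

Emit:
carry_out([
  [0,0,0,0,0,0],
  [0,0,0,0,0,0],
  [0,0,0,0,0,0],
  [0,0,0,0,0,0],
  [0,0,0,0,0,0],
], hand=0)

```text
t: 19.95
eef_pos: [0.5603, 0.0089, 0.1469]
ee_rot: [-2.16, 1.571, 2.083]
force: [-1.0, -0.3, 0.4]
width: 0.0463
```

Emit:
carry_out([
  [0,0,0,0,0,0],
  [-0.2,0,0,0,0,0],
  [-0.3,0,0,0,0,0],
  [-0.4,0,0,0,0,0],
  [-0.5,0,0,0,0,0],
])

```text
t: 20.45
eef_pos: [0.5589, 0.0085, 0.2043]
ee_rot: [-0.815, 1.566, -2.856]
force: [0.6, 0.1, 0.1]
width: 0.0851
```

```bash
python3 look.py 5
```

```text
t 20.55 p [0.5611 0.0088 0.2074] q [ 3.650e-01  1.850e-01 -2.730e-01  1.000e-03 -1.111e+00  2.307e+00] F [ 0.52 -0.5  -1.02] w 0.0868
shift units [ 1.41 -0.02  0.02] turn units [ 0.02 -0.01 -0.02]
```

View pics/l_s5.png

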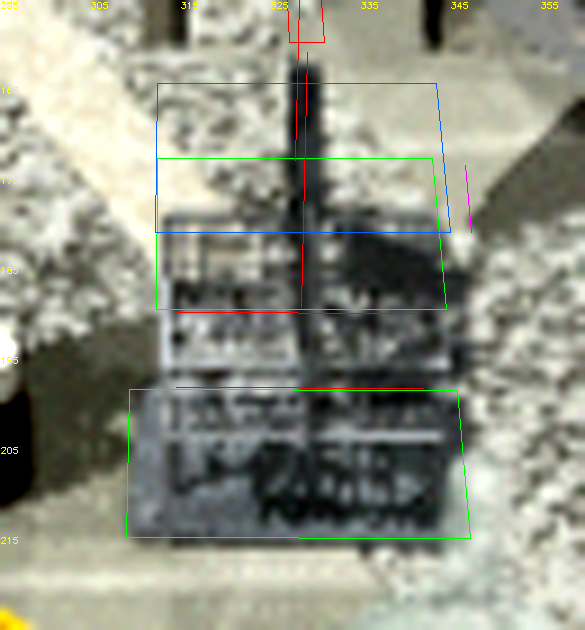

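Emit:
carry_out([
  [-0.7,0,0,0,0,0],
  [-0.8,0,0,0,0,0],
  [-0.8,0,0,0,0,0],
  [-0.8,-0.5,0,0,0,0],
  [-0.2,-0.8,0,0,0,0],
])

```text
t: 21.05
eef_pos: [0.5141, 0.0315, 0.3447]
ee_rot: [-0.241, 1.57, -2.284]
force: [-0.7, 0.8, 0.1]
width: 0.0875
```

Emit:
carry_out([
  [0,-0.8,0.8,0,0,0],
  [0,-0.8,0.8,0,0,0],
  [0,-0.8,0.8,0,0,0],
  [0,-0.5,0.8,0,0,0],
  [0,0,0,0,0,0],
])

```text
t: 21.55
eef_pos: [0.3453, -0.031, 0.3484]
ee_rot: [2.484, 1.563, 0.443]
force: [0.5, 1.1, 0.7]
width: 0.0879
```

Run:
```python
from h import *
L=basket(.560,.0085,.063,np.radians(-27))
s=grab('side','side_f.png');t=grab('top','top_f.png')
zoom(s,295,150,65,70,8,'f_s.png',L);zoom(t,265,140,75,80,8,'f_t.png',L)
zoom(s,295,150,65,70,8,'f_s2.png');zoom(t,265,140,75,80,8,'f_t2.png')
cv2.imwrite('pics/f.png',cv2.resize(np.hstack([cv2.imread('pics/f_s.png'),cv2.imread('pics/f_s2.png')]),None,fx=.75,fy=.75))
cv2.imwrite('pics/ft.png',cv2.resize(np.hstack([cv2.imread('pics/f_t.png'),cv2.imread('pics/f_t2.png')]),None,fx=.65,fy=.65))
print(arm.get_state()['eef_pos'])
```

```text
[ 0.34785316 -0.02965593  0.34821934]
```

View pics/f.png

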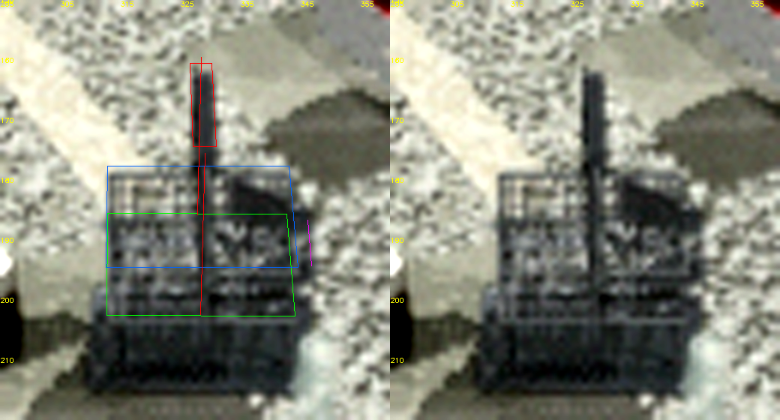

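View pics/ft.png

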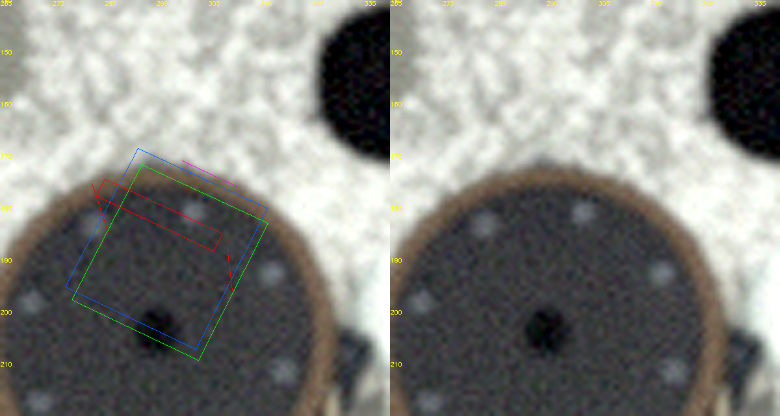

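View pics/side_f.png

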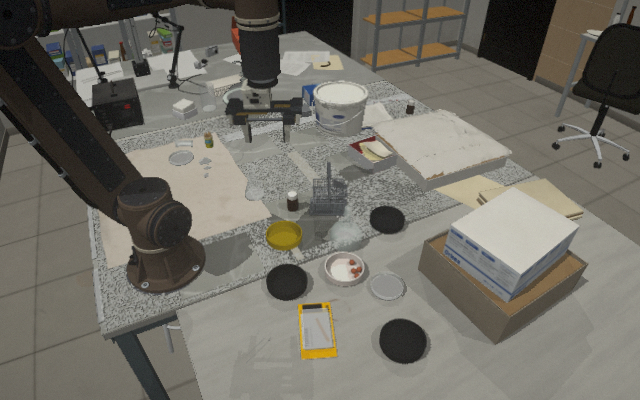

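Emit:
carry_out([
  [0,-0.4,-0.9,0,0,0],
  [0,-0.4,-0.9,0,0,0],
  [0,-0.4,-0.9,0,0,0],
  [0,-0.4,-0.9,0,0,0],
  [0,-0.4,-0.9,0,0,0],
])

```text
t: 22.15
eef_pos: [0.3613, 0.1718, 0.3503]
ee_rot: [2.408, 1.562, 0.356]
force: [0.7, -0.7, 0.5]
width: 0.0876
```

Emit:
carry_out([
  [0,-0.2,-0.9,0,0,0],
  [0,0,-0.9,0,0,0],
  [0,0,-0.9,0,0,0],
  [0,0,-0.5,0,0,0],
  [0,0,0,0,0,0],
])

```text
t: 22.65
eef_pos: [0.4169, 0.3035, 0.3469]
ee_rot: [1.548, 1.565, -0.498]
force: [-0.0, -1.1, -0.5]
width: 0.0876
```

Run:
```python
from h import *
t=grab('top','top_f2.png')
L=basket(.560,.0085,.063,np.radians(-27))
D=[(circ(.462,-.2725,.028,.058),R)]
zoom(t,265,155,75,65,8,'f_t3.png',L+stand(.56,.0085,np.radians(-27))[:1]);zoom(t,265,155,155,90,5,'f_t4.png',D);print(st()[1])
```

```text
[0.41643187 0.30252926 0.3467639 ]
```

View pics/f_t3.png

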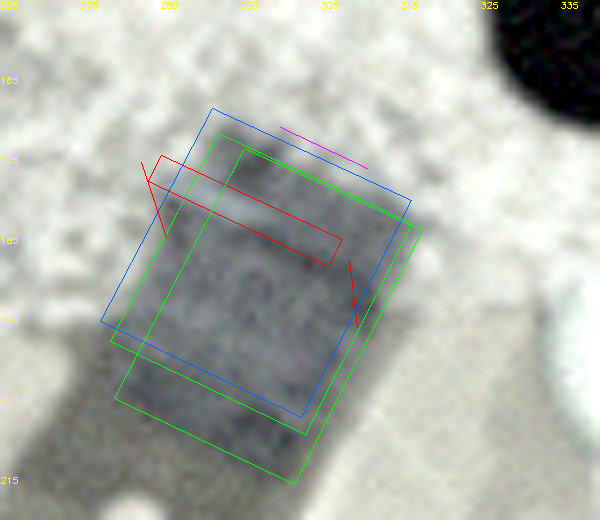

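View pics/f_t4.png

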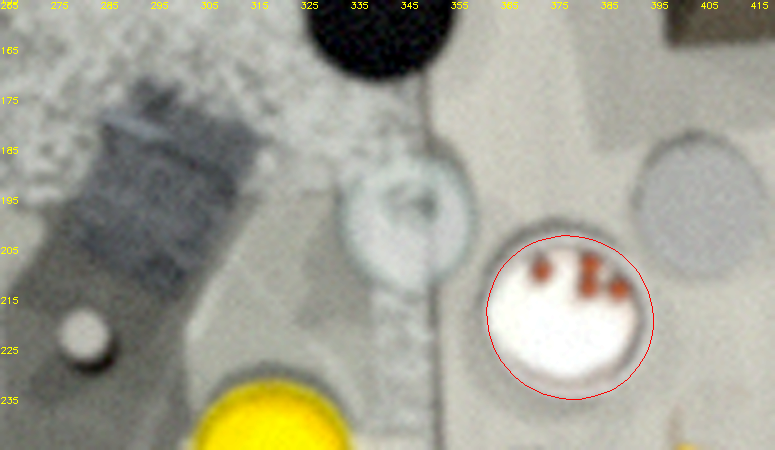

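```bash
python3 -c "
from station import arm
print(arm.job_done())"
```

```text
the job is handed in; nothing more can be done
None
```

I emptied all four beads from the basket into the white dish, then set the empty basket on the two stand bars and let go. The job went in after about 23 s.

**Pour:** I gripped the handle bar with 40 N and carried the basket level. It tipped to about 47° with the spout lip about 55 mm above the table, or 27 mm above the dish rim. The last top and side pictures both show all four beads lying in the dish.

**Placing:** I lowered the basket until it pressed on the bars. The first contact peaked at about 26 N at the wrist. I eased off to about 5 N before opening the gripper, and the arm then backed well clear. The pictures show the basket upright and centred to within about 2–3 mm.

**Bystanders:** In the last pictures the dish, flask, petri dish, vial and erlenmeyer are standing and look unmoved. I checked the dish with an overlay and the rest only by eye.

**Disagreement:** The top camera read about 1 pixel (3 mm) to the left of the side camera throughout. I went by the side camera, because it agreed with the arm's own measured position.

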